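# Push the solder slug out of a crusted pump barrel

### The arm

A 6-joint arm with a two-finger parallel gripper is mounted at the origin on the work surface. World frame = base frame: x ahead of the robot, y to its left, z up, the work surface at z = 0. Lengths are in m, angles in degrees, forces in N, time in s.
With the tool pointing down it reaches from about 0.4 to 0.825 m from the base axis. Payload 7 kg.
Tool frame: the origin (TCP) lies midway between the tips of the shut fingers; the grasp point (between the pads) lies 19 mm behind it; z points along the fingers, y is the direction in which the jaws open and shut (so a half turn about z gives the same grasp; the last joint's range is limited). The gripper opens to 88 mm and grips with 3 to 60 N. Pads are 19 mm wide; open, the fingers measure 130 mm over their backs; the gripper's body (78 mm by 193 mm) begins 47 mm behind the grasp point.
Start: joints at [-48.466, 20.546, 0.682, 0, -70.136, -16.507], TCP at [0.286, -0.612, 0.227] pointing down, gripper open.
Joint ranges: [-176.03, 176.03], [-82.01, 121.73], [-58.28, 71.71], [-173.87, 95.51], [-174.79, -0.11], [-173.66, 173.66]. Speed limits (degrees/s): [136.94, 136.94, 172.46, 180, 180, 180].

### API

Orientations are given as [roll, pitch, yaw] about the fixed x, y, z axes, in that order (R = Rz(yaw) Ry(pitch) Rx(roll)).
In Python, from plant import ctrl, snapshot gives the robot as it stands.
- The arm moves only by the shell command python3 -m pendant 'ROWS'. ROWS is JSON, a list of rows, each a list of 7 numbers: the shift along the tool's x, y, z in m, then the turn, a rotation vector about the tool's x, y, z in rad, then the opening, from -1 (shut) to 1 (fully open), so that 0 is half open. In form: [[x, y, z, ax, ay, az, jaw], ...]. A call has 1 to 12 rows; each row is the pose to reach, as a shift and turn from the pose commanded when the call began, along the tool's axes at that moment; what a row does not reach only later rows make up. A row lasts 1/8 s, in which the tool goes at most 62.5 mm and 10.7 degrees, less where a joint would pass 70% of its speed; a pose out of reach is approached as far as the arm can. A call with a gripper value outside its range is refused whole. The fingers move at their own pace and stop on an object; the grip force is fixed at half the most. Time passes only in rows, so rows that repeat a pose let the fingers close. It gives the time, the measured TCP pose, the force and the opening at its end, in the units of the state.
- ctrl.get_obs(): the state, without advancing time (a new reading comes with each control period).
- snapshot(name): name is "side" or "top"; returns a dict with "image" (384x512x3 uint8, blue, green, red), "mtx" (3x3 intrinsics, pixels), "eye" and "attitude" of the camera in the world. Camera axes: x right, y up, looking along -z (the intrinsics and any distortion apply to the point x, -y, -z); pixel columns grow to the right and rows downward; lengths in m; the calibration is good to about 2 mm. A picture is of the moment at which its call begins. There is no depth.
- ctrl.close_job(): hands the job in, once; it reports no verdict.
The state is a dict: "clock": time; "joint_pos": joint angles; "qvel": joint speeds; "tau": joint torques, N m; "tool_pos": TCP position; "orientation": TCP orientation; "force": force on the tool from outside, world axes, zero at the start; "moment": the same for the moment, N m; "opening": finger opening in m.
Only numpy, scipy, OpenCV 4.12 (cv2) and the standard library are available. Lean on these libraries where they do the work, as an engineer would, in place of code of your own. Each camera call takes 0.05 s, during which the arm holds its last target.

### The job

Clear the blocked desoldering-pump barrel in the bench vice: stand the black tray on the bench under the barrel's plain end, then feed the push rod in at the collared end, feel your way past the crust of solder inside and push the stuck slug behind it right through, out into the tray. The barrel is only lightly held, so go gently and do not shove it along in the jaws. When the slug is out, draw the rod out and lay it down on the bench, with the slug left in the tray and nothing else disturbed.

Things in the scene. Friction and masses are not known exactly. Their poses are not given: they have to be found in the camera images.
- jaw_mid (a point): Middle of the jaws of a small blue bench vice fixed to the bench, 85 mm up; jaws 50 mm wide (its y), tops 108 mm up. Its y axis is level and runs along the barrel, from the collared mouth to the plain end; x is level, across the jaws. The vice reaches 80 mm to +x and 105 mm to -x (screw and tommy bar); its base is 60 mm wide.
- mouth (a point): Centre of the open collared end of the pump barrel, held level in the jaws: aluminium tube 100 mm long, 22 mm outside, bore 16.5 mm, straight and open at both ends; dark collar 27 mm across, 9 mm long at this end, which stands 10 mm clear of the jaws. +y points along the bore, into it; z is up. The barrel may be clamped up to 4 mm above or below the jaws' middle.
- exit (a point): Centre of the barrel's plain (far) open end, 100 mm along +y from the mouth, 40 mm clear of the jaws and 35 mm beyond the vice's base; the bench beneath it is free. Axes as for mouth.
- barrel (a joint): How far the barrel has slipped lengthwise through the jaws, m, positive towards its plain end; 0 at the start. The soft jaws hold it only lightly: it does not move sideways, but slides along when pushed lengthwise with more than about 12 N.
- slug: The plug of old solder stuck in the bore, a grey cylinder 16.4 mm across and 16 mm long; origin at its centre, its axis is y. Its centre starts 45 to 65 mm in from the mouth. It drags along the bore with about 4 to 8 N all the way and drops out as it leaves the plain end.
- rod_grip (a point): Middle of the handle of the push rod lying on the bench, on its axis, 11 mm up: square wooden handle 22 x 22 x 90 mm, then a straight round aluminium shaft 9 mm thick, 125 mm long, flat tip with 0.7 mm bevel. +x runs along it towards the tip. 70 g, balances 24 mm ahead of this point. Held parallel to the bore it passes the crust if its axis is 2.5 to 3.7 mm off the bore's, away from the crust.
- rod_tip (a point): Centre of the push rod's tip, 170 mm from rod_grip along +x. Axes as for rod_grip.
- tray: Loose black open catch tray standing on the bench: 130 mm long (its x), 50 mm wide (its y), 28 mm tall, walls and floor 3 mm, 90 g. Origin at the centre of its underside.
- spool_a: Spool of copper wire standing on end, 48 mm across, 42 mm tall. A bystander: leave it alone.
- spool_b: A second copper-wire spool like spool_a. A bystander.
- plunger: The pump's own plunger, taken out and lying on the mat: black knob, thin 6 mm rod and white piston, 125 mm long, 20 mm tall. Not the push rod. A bystander.
- nozzle: The pump's white cone nozzle standing on its base, 24 mm across, 30 mm tall. A bystander.
- flux_jar: Small amber jar of flux with a white cap, 44 mm across, 45 mm tall. A bystander.
- meter: Black and orange hand multimeter lying on its back, 156 x 84 mm, 41 mm tall. A bystander.
- board: Green circuit board, 90 x 62 mm, parts up to 16 mm tall. A bystander.
- crust_place (a point): Point on the bore's axis 20 mm in from the mouth, where a hard crust of solder begins; it is 10 mm long and fills one side of the bore, from the wall to 2 mm short of the axis, leaving the other side open. Which side it is on (any way round) differs each time, cannot be seen or measured and has to be felt with the rod. It does not come off. Axes as for mouth: they say nothing of the side.

How it is judged:
By the outcome, as a careful person would: the job done as asked, in the order asked, and still so for the second after the job is handed in, with the robot touching nothing.
It also fails if it takes over 72 s, if anything falls off the work surface, if the arm or the gripper's body presses on something with over 40 N, if the wrist force passes 120 N, or if a joint passes its speed limit or range.

## Working session

There is one attempt and no reset: what is moved stays moved. The work goes in short steps, Python scripts to look and compute and a shell command to move; the robot and the scene stay as the last step left them, time stands still between calls to the robot, and variables do not carry over. Pictures are saved under pics/ and viewed, and the job is handed in when it is done.

```bash
ls; mkdir -p pics
cat > h.py <<'E'
import numpy as np, cv2
from plant import ctrl, snapshot
E
python3 - <<'E'
from h import *
for n in("top","side"):
    s=snapshot(n); cv2.imwrite(f"pics/{n}0.png",s["image"]); print(n,s["mtx"],s["eye"],s["attitude"],[k for k in s])
    import pickle; pickle.dump(s,open(f"{n}0.pkl","wb"))
print(ctrl.get_obs())
E
```

```text
pics
top [[407.55724281   0.         255.16129583]
 [  0.         407.55724281 191.28895535]
 [  0.           0.           1.        ]] [ 0.41103533 -0.00861489  0.96034743] [ 10.52497647   0.4484837  -90.45158491] ['image', 'mtx', 'eye', 'attitude']
side [[389.60066321   0.         252.95195444]
 [  0.         389.60066321 196.74301193]
 [  0.           0.           1.        ]] [0.43797881 0.67090592 0.82021011] [  42.57632293   -0.68807682 -168.07043376] ['image', 'mtx', 'eye', 'attitude']
{'clock': 0.1, 'joint_pos': array([-4.84668230e+01,  2.05877092e+01,  6.39094844e-01, -1.66241791e-02,
       -7.01366397e+01, -1.65067691e+01]), 'qvel': array([-0.05392824, -0.16370071,  0.14380195,  0.18534623, -0.05801066,
        0.09913556]), 'tau': array([-3.07535149e-03, -5.84161770e+01,  2.93749666e+01,  7.01547101e+00,
        1.01625390e-02, -5.44839634e-05]), 'tool_pos': array([ 0.28533051, -0.61124353,  0.22571616]), 'orientation': array([ 1.79913819e+02, -9.24063763e-03, -1.54979245e+02]), 'force': array([-0.32220617,  0.25516925, -0.05917154]), 'moment': array([-0.00696879, -0.01970751,  0.01425685]), 'opening': 0.08748554281117386}
```

View pics/top0.png

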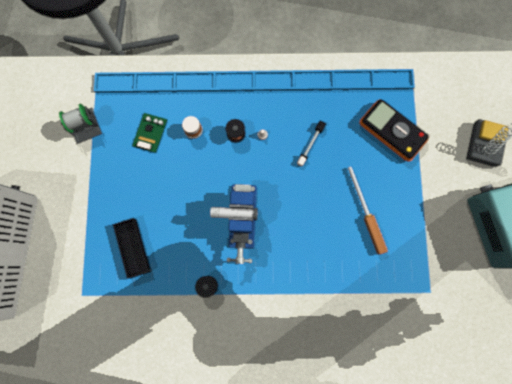

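View pics/side0.png

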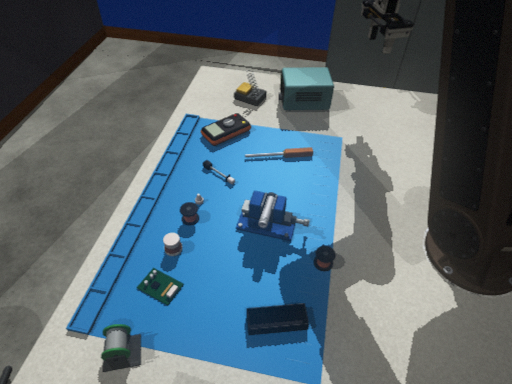

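```bash
cat > h.py <<'E'
import numpy as np, cv2
from scipy.spatial.transform import Rotation as R
try:
    from plant import ctrl, snapshot
except Exception as e: print(e)
def ray(s,uv):
    u,v=uv; K=s["mtx"]
    d=np.array([(u-K[0,2])/K[0,0],-(v-K[1,2])/K[1,1],-1.])
    d=R.from_euler("xyz",s["attitude"],degrees=True).apply(d)
    return np.array(s["eye"]),d/np.linalg.norm(d)
def onz(s,uv,z):
    e,d=ray(s,uv); return e+d*(z-e[2])/d[2]
def tri(s1,a,s2,b):
    e1,d1=ray(s1,a);e2,d2=ray(s2,b)
    A=np.stack([d1,-d2],1); t=np.linalg.lstsq(A,e2-e1,rcond=None)[0]
    p,q=e1+t[0]*d1,e2+t[1]*d2
    return (p+q)/2,np.linalg.norm(p-q)
def proj(s,p):
    c=R.from_euler("xyz",s["attitude"],degrees=True).inv().apply(np.asarray(p)-s["eye"])
    K=s["mtx"]; return np.array([K[0,2]+K[0,0]*c[0]/-c[2],K[1,2]-K[1,1]*c[1]/-c[2]])
def shot(n,name):
    import pickle
    s=snapshot(n); cv2.imwrite(f"pics/{name}.png",s["image"]); pickle.dump(s,open(name+".pkl","wb")); return s
def load(name):
    import pickle; return pickle.load(open(name+".pkl","rb"))
def crop(s,name,x0,x1,y0,y1,k):
    im=s["image"][y0:y1,x0:x1]
    im=cv2.resize(im,None,fx=k,fy=k,interpolation=cv2.INTER_CUBIC)
    cv2.imwrite(f"pics/{name}.png",im)
E
python3 - <<'E'
from h import *
t=load("top0");s=load("side0")
crop(t,"tc1",195,275,175,275,6)
crop(s,"sc1",225,320,180,245,8)
crop(t,"tc2",335,395,160,260,6)
crop(t,"tc3",105,165,210,285,7)
E
```

```text
(no output)
```

View pics/tc1.png

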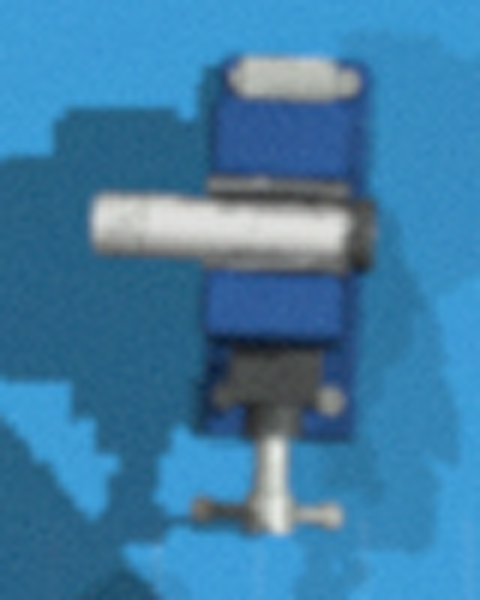

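View pics/sc1.png

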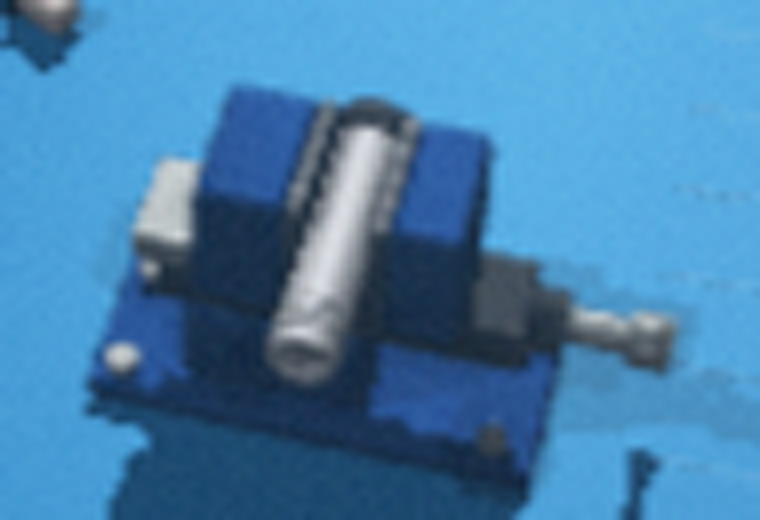

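View pics/tc2.png

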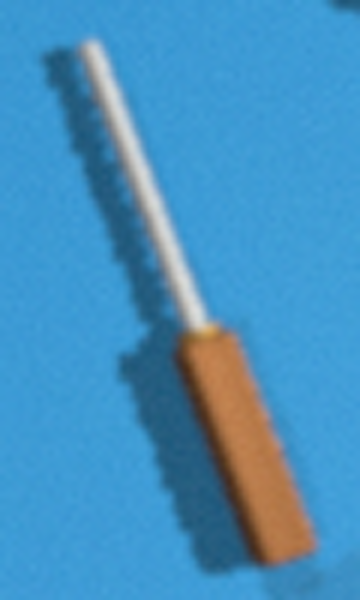

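View pics/tc3.png

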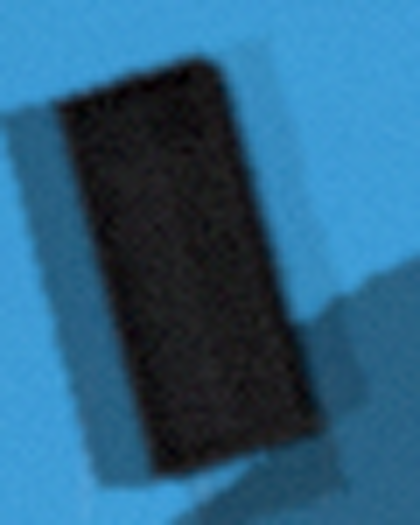

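Run:
```python
from h import *
np.set_printoptions(precision=4,suppress=True)
t=load("top0");s=load("side0")
# rod
for s_,n in((t,"top"),(s,"side")):
    hsv=cv2.cvtColor(s_["image"],cv2.COLOR_BGR2HSV)
    m=((hsv[...,0]<20)&(hsv[...,1]>110)&(hsv[...,2]>70)).astype(np.uint8)
    k,l,st,c=cv2.connectedComponentsWithStats(m)
    print(n,[(st[i],c[i]) for i in range(1,k) if st[i][4]>60])
    g=cv2.cvtColor(s_["image"],cv2.COLOR_BGR2GRAY)
    m=((g<50)).astype(np.uint8)
    k,l,st,c=cv2.connectedComponentsWithStats(m)
    print(n,"dark",[(st[i],c[i]) for i in range(1,k) if st[i][4]>100])
    m=((hsv[...,1]<60)&(hsv[...,2]>110)).astype(np.uint8)
    k,l,st,c=cv2.connectedComponentsWithStats(m)
    print(n,"bright",[(st[i],c[i]) for i in range(1,k) if 60<st[i][4]<2000])
```

```text
top [(array([360, 115,  53,  46, 198], dtype=int32), array([383.8636, 140.7879])), (array([365, 215,  22,  38, 356], dtype=int32), array([375.1096, 233.8567]))]
top dark [(array([  22,    0,   83,   18, 1063], dtype=int32), array([62.8071,  6.9436])), (array([ 362,  100,   65,   59, 1076], dtype=int32), array([397.8485, 133.8448])), (array([226, 120,  19,  22, 296], dtype=int32), array([234.9291, 130.6858])), (array([467, 122,  31,  44, 219], dtype=int32), array([476.2511, 147.968 ])), (array([ 469,  198,   43,   69, 1150], dtype=int32), array([490.393 , 235.5374])), (array([ 113,  219,   38,   59, 1362], dtype=int32), array([131.5609, 248.2364])), (array([195, 276,  23,  21, 369], dtype=int32), array([206.3604, 285.8997]))]
top bright [(array([368, 102,  27,  27, 403], dtype=int32), array([380.8908, 115.3871])), (array([182, 116,  20,  21, 260], dtype=int32), array([191.1538, 124.7808])), (array([394, 123,  14,  14, 141], dtype=int32), array([400.6738, 129.227 ])), (array([257, 130,  11,  10,  69], dtype=int32), array([262.4928, 134.2609])), (array([304, 131,  15,  25,  68], dtype=i
[... 1253 characters left out ...]
   70,   32, 1698], dtype=int32), array([279.0824, 318.735 ])), (array([102, 351,  28,  21, 420], dtype=int32), array([115.8476, 360.2214]))]
side bright [(array([222,  53, 103,  17, 970], dtype=int32), array([270.5619,  61.5443])), (array([205, 123,  19,  13, 141], dtype=int32), array([214.1489, 129.1277])), (array([246, 149,  40,   7,  71], dtype=int32), array([265.9859, 153.6197])), (array([259, 195,  18,  29, 247], dtype=int32), array([267.2065, 208.6883])), (array([242, 200,   8,  11,  62], dtype=int32), array([245.7581, 205.2581])), (array([163, 233,  17,  13, 176], dtype=int32), array([170.8352, 238.9091])), (array([166, 285,  12,  12,  70], dtype=int32), array([171.4429, 290.1714]))]
```

Run:
```python
from h import *
np.set_printoptions(precision=4,suppress=True)
t=load("top0");s=load("side0")
def comp(s_,m,uv):
    k,l=cv2.connectedComponents(m.astype(np.uint8)); return l==l[uv[1],uv[0]]
def minr(m):
    c,_=cv2.findContours(m.astype(np.uint8),cv2.RETR_EXTERNAL,cv2.CHAIN_APPROX_NONE)
    return cv2.boxPoints(cv2.minAreaRect(max(c,key=len)))
def pca(m):
    p=np.argwhere(m)[:,::-1].astype(float); c=p.mean(0); v=np.linalg.svd(p-c,full_matrices=False)[2][0]
    q=(p-c)@v; return c,v,q.min(),q.max()
H=lambda x:cv2.cvtColor(x["image"],cv2.COLOR_BGR2HSV)
ht,hs=H(t),H(s)
mt=comp(t,(ht[...,1]<60)&(ht[...,2]>110),(231,212)); ms=comp(s,(hs[...,1]<60)&(hs[...,2]>110),(267,208))
print("barrel top",pca(mt)); print("barrel side",pca(ms))
c,v,a,b=pca(mt)
for z in(.081,.085,.089):
    P=onz(t,c+v*a,z);Q=onz(t,c+v*b,z); print(z,P,Q,np.linalg.norm(P-Q),np.degrees(np.arctan2(*(P-Q)[:2])))
sh=comp(t,(ht[...,1]<60)&(ht[...,2]>110),(358,191)); c,v,a,b=pca(sh)
print("shaft",c,v); P=onz(t,c+v*(a),.011);Q=onz(t,c+v*(b),.011);print(P,Q,np.linalg.norm(P-Q),(P-Q)/np.linalg.norm(P-Q))
hd=comp(t,(ht[...,0]<20)&(ht[...,1]>110)&(ht[...,2]>70),(375,233)); c,v,a,b=pca(hd)
P=onz(t,c+v*(a),.018);Q=onz(t,c+v*(b),.018);print("handle",c,onz(t,c,.018),P,Q,np.linalg.norm(P-Q),(P-Q)/np.linalg.norm(P-Q))
g=cv2.cvtColor(t["image"],cv2.COLOR_BGR2GRAY)
tr=comp(t,g<50,(131,248)); bx=minr(tr); print("tray box",bx,[onz(t,x,.028)[:2] for x in bx]); 
W=np.array([onz(t,x,.028)[:2] for x in bx]);print(W.mean(0),np.linalg.norm(W-np.roll(W,1,0),axis=1))
```

```text
barrel top (array([231.3684, 212.8558]), array([0.9977, 0.0684]), np.float64(-21.51377991484514), np.float64(21.590715497062742))
barrel side (array([267.2065, 208.6883]), array([-0.3724,  0.9281]), np.float64(-15.978561159331106), np.float64(15.410488632963244))
0.081 [0.5309 0.0958 0.081 ] [0.5236 0.0023 0.081 ] 0.09384322032161319 4.458466634104302
0.085 [0.5304 0.0954 0.085 ] [0.5231 0.0022 0.085 ] 0.09341634367650654 4.45846663410426
0.089 [0.5298 0.0949 0.089 ] [0.5226 0.0022 0.089 ] 0.09298946703139992 4.458466634104285
shaft [358.5497 191.0936] [0.3607 0.9327]
[ 0.6446 -0.2279  0.011 ] [ 0.5305 -0.265   0.011 ] 0.11999278661961943 [0.9512 0.3085 0.    ]
handle [375.1096 233.8567] [ 0.4839 -0.2779  0.018 ] [ 0.527  -0.2635  0.018 ] [ 0.442 -0.292  0.018] 0.08970185713068235 [0.9481 0.3179 0.    ]
tray box [[111.1651 224.5505]
 [135.5688 217.2294]
 [151.7798 271.2661]
 [127.3762 278.5872]] [array([0.5096, 0.3289]), array([0.5261, 0.2735]), array([0.4035, 0.2313]), array([0.3878, 0.2855])]
[0.4568 0.2798] [0.1293 0.0578 0.1296 0.0565]
```

```bash
cat >> h.py <<'E'
def delta(pos,rpy):
    o=ctrl.get_obs(); R0=R.from_euler("xyz",o["orientation"],degrees=True)
    sh=R0.inv().apply(np.array(pos)-o["tool_pos"])
    rv=(R0.inv()*R.from_euler("xyz",rpy,degrees=True)).as_rotvec()
    print("shift",np.round(sh,4),"rot",np.round(rv,4),"dist",np.round(np.linalg.norm(sh),3))
E
python3 - <<'E'
from h import *
delta((.4778,.2909,.20),(180,0,-160.4))
t=load("top0");s=load("side0")
# subpixel barrel edges
for n,im in(("t",t["image"]),):
    g=im[...,2].astype(float) # red: blue mat is low in red
    for u in range(208,260,3):
        print(u,g[200:226,u].astype(int))
E
```

```text
shift [-0.556   0.736   0.0267] rot [ 0.0015 -0.0002  0.0946] dist 0.923
208 [43 43 38 37 42 38 42 40 37 38 32 37 40 38 39 41 39 34 37 40 42 43 39 39
 42 41]
211 [ 42  40  39  41  37  42  55 102 153 183 202 206 203 185 166 133 105  69
  43  35  42  39  35  41  40  39]
214 [ 44  39  41  40  42  43  68 132 186 208 212 205 197 179 164 142 113  70
  43  40  36  39  39  36  44  43]
217 [ 36  43  42  41  42  40  60 122 184 203 202 207 201 189 166 147 121  78
  45  39  39  41  38  41  35  44]
220 [ 38  37  43  44  39  37  64 124 184 209 219 221 219 207 182 161 127  89
  52  42  38  44  34  41  40  36]
223 [ 39  39  44  39  37  41  51 117 184 211 221 223 220 211 192 166 136  95
  53  35  39  38  36  43  41  42]
226 [ 42  35  40  38  41  37  46  81 145 196 217 222 222 215 197 172 136 103
  59  37  39  39  40  39  42  41]
229 [ 40  29  36  38  61  79  77  79 133 193 220 220 222 213 198 172 146 113
 101  79  46  41  41  36  41  39]
232 [ 45  43  43  45  79 112 103  68 103 158 189 218 221 218 202 181 149 112
 102  87  51  43  47  49  49  47]
235 [ 50  47  39  40  76 111 104  68 100 164 203 222 2
[... 192 characters left out ...]
  93  98  68  87 139 179 212 223 220 207 189 154 121
 115 105  58  39  48  44  50  49]
244 [ 46  44  46  46  63  91  99  74  89 138 177 213 223 219 211 194 165 135
 128 108  58  41  49  53  48  48]
247 [ 45  46  47  49  49  85  99  76  74 118 163 200 220 222 213 199 173 139
 121  96  54  40  44  48  48  47]
250 [ 49  49  48  47  45  76 103  98  86 123 169 207 219 222 214 201 172 134
 111 102  71  49  49  46  46  49]
253 [ 39  43  39  30  38  51  64  67  60  76 103 126 133 117  97  91  81  65
  59  52  47  35  39  38  37  34]
256 [46 46 38 48 46 41 46 46 62 70 81 83 91 98 90 82 75 64 57 47 42 42 47 47
 44 47]
259 [53 57 58 55 61 56 55 56 54 51 53 51 49 44 43 40 43 46 47 49 43 49 47 44
 46 47]
```

```bash
python3 -m pendant '[[-0.3,0.40,0,0,0,0.05,1],[-0.3,0.40,0,0,0,0.05,1],[-0.556,0.736,0.02,0,0,0.0946,1],[-0.556,0.736,0.02,0,0,0.0946,1],[-0.556,0.736,0.02,0,0,0.0946,1],[-0.556,0.736,0.02,0,0,0.0946,1],[-0.556,0.736,0.02,0,0,0.0946,1],[-0.556,0.736,0.02,0,0,0.0946,1],[-0.556,0.736,0.02,0,0,0.0946,1],[-0.556,0.736,0.02,0,0,0.0946,1],[-0.556,0.736,0.02,0,0,0.0946,1],[-0.556,0.736,0.02,0,0,0.0946,1]]'
```

```text
clock: 1.6
tool_pos: [0.4417, 0.1239, 0.211]
orientation: [180.0, 0.0, -160.4]
force: [2.0, -0.6, -1.5]
opening: 0.0874
```

Run:
```python
from h import *
print(ctrl.get_obs()["tool_pos"])
delta((.4778,.2909,.20),(180,0,-160.4))
```

```text
[0.44171051 0.12388998 0.21103464]
shift [-0.0901  0.1452  0.0111] rot [0.0002 0.0006 0.0008] dist 0.171
```

```bash
python3 -m pendant '[[-0.09,0.145,0.08,0,0,0,1],[-0.09,0.145,0.08,0,0,0,1],[-0.09,0.145,0.08,0,0,0,1],[-0.09,0.145,0.08,0,0,0,1],[-0.09,0.145,0.08,0,0,0,1]]'
python3 - <<'E'
from h import *
delta((.4778,.2909,.005),(180,0,-160.4))
t=shot("top","top1")
E
```

```text
clock: 2.22
tool_pos: [0.4776, 0.2882, 0.1303]
orientation: [-179.9, -0.1, -160.4]
force: [-1.1, -0.2, -0.2]
opening: 0.0877
shift [-0.0013  0.0026  0.1252] rot [-0.0009 -0.0015  0.0006] dist 0.125
```

View pics/top1.png

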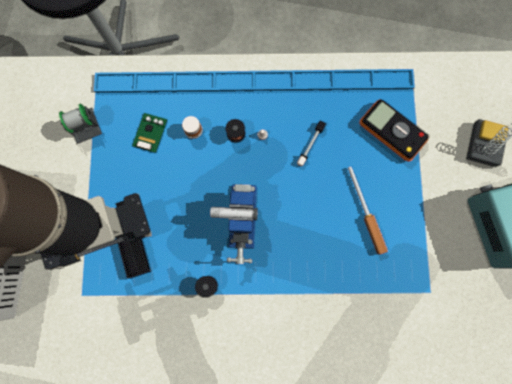

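```bash
python3 -m pendant '[[-0.001,0.002,0.06,0,0,0,1],[-0.001,0.002,0.11,0,0,0,1],[-0.001,0.002,0.123,0,0,0,1],[-0.001,0.002,0.123,0,0,0,1],[-0.001,0.002,0.123,0,0,0,-0.2],[-0.001,0.002,0.123,0,0,0,-0.2],[-0.001,0.002,0.123,0,0,0,-0.2],[-0.001,0.002,0.123,0,0,0,-0.2]]'
```

```text
clock: 3.28
tool_pos: [0.4784, 0.2909, 0.0084]
orientation: [180.0, 0.0, -160.4]
force: [0.3, -0.5, -0.1]
opening: 0.0532
```

```bash
python3 -m pendant '[[0,0,0,0,0,0,-0.4],[0,0,0,0,0,0,-0.4]]'
python3 - <<'E'
from h import *
delta((.5354,.1593,.06),(180,0,-94.5))
s=shot("side","side1")
E
```

```text
clock: 3.52
tool_pos: [0.4784, 0.291, 0.0082]
orientation: [180.0, 0.0, -160.4]
force: [-1.8, 0.0, 6.0]
opening: 0.0498
shift [-0.0096 -0.1431 -0.0518] rot [-0.0000e+00  5.0000e-04 -1.1499e+00] dist 0.153
```

View pics/side1.png

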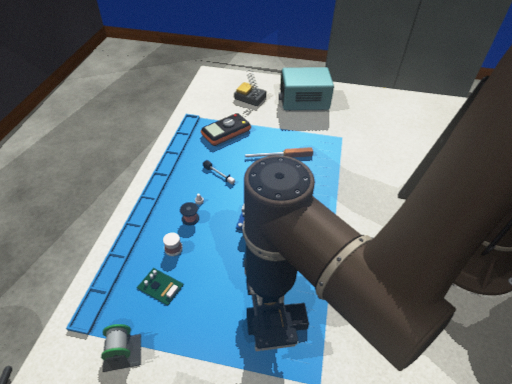

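```bash
python3 - <<'E'
from h import *
delta((.5354,.265,.03),(180,0,-94.5))
delta((.5354,.1593,.03),(180,0,-94.5))
E
python3 -m pendant '[[0,0,-0.022,0,0,0,-0.4],[0,0,-0.022,0,0,-0.1,-0.4],[-0.02,-0.02,-0.022,0,0,-0.27,-0.4],[-0.045,-0.044,-0.022,0,0,-0.45,-0.4],[-0.045,-0.044,-0.022,0,0,-0.63,-0.4],[-0.045,-0.044,-0.022,0,0,-0.81,-0.4],[-0.045,-0.044,-0.022,0,0,-0.99,-0.4],[-0.045,-0.044,-0.022,0,0,-1.15,-0.4],[-0.045,-0.044,-0.022,0,0,-1.15,-0.4],[-0.045,-0.044,-0.022,0,0,-1.15,-0.4]]'
python3 - <<'E'
from h import *
delta((.5354,.1593,.03),(180,0,-94.5))
t=shot("top","top2")
E
```

```text
shift [-0.045  -0.0436 -0.0218] rot [-0.0000e+00  5.0000e-04 -1.1499e+00] dist 0.066
shift [-0.0095 -0.1432 -0.0218] rot [-0.0000e+00  5.0000e-04 -1.1499e+00] dist 0.145
clock: 4.82
tool_pos: [0.5353, 0.2643, 0.0296]
orientation: [180.0, -0.0, -94.7]
force: [-0.4, 0.2, -1.7]
opening: 0.0496
shift [ 0.1046 -0.0087 -0.0003] rot [ 0.0003 -0.0003 -0.0037] dist 0.105
```

View pics/top2.png

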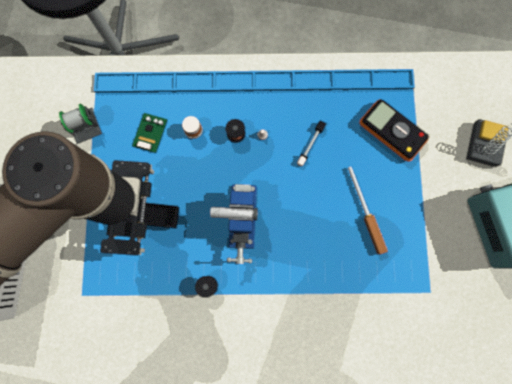

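```bash
python3 - <<'E'
from h import *
t=load("top2"); print(onz(t,(179,215),.05),onz(t,(179.5,204),.05),onz(t,(178.5,226),.05))
print(onz(t,(210.3,212),.085))
E
python3 -m pendant '[[0.05,-0.0045,0,0,0,0,-0.4],[0.1045,-0.0087,0,0,0,0,-0.4],[0.1045,-0.0087,0,0,0,0,-0.4],[0.1045,-0.0087,0,0,0,0,-0.4]]'
python3 - <<'E'
from h import *
t=shot("top","top3"); crop(t,"tc3b",100,275,170,260,4)
E
```

```text
[0.52754067 0.16904104 0.05      ] [0.55257678 0.1685669  0.05      ] [0.50275162 0.1695105  0.05      ]
[0.52899964 0.09448569 0.085     ]
clock: 5.38
tool_pos: [0.5363, 0.1595, 0.0301]
orientation: [-180.0, 0.0, -94.6]
force: [0.3, 0.3, -0.5]
opening: 0.0503
```

View pics/tc3b.png

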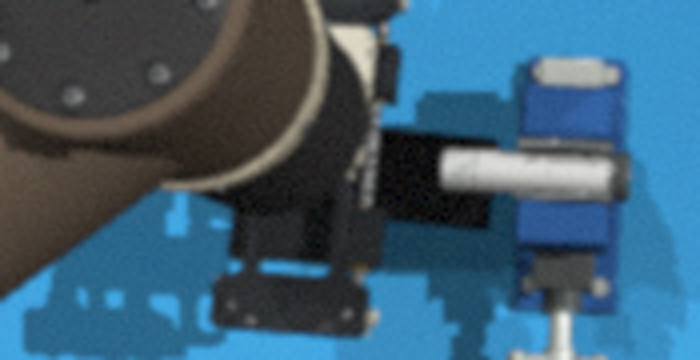

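```bash
python3 -m pendant '[[-0.003,0.001,0.012,0,0,0,-0.4],[-0.003,0.001,0.0215,0,0,0,-0.4],[-0.003,0.001,0.0215,0,0,0,-0.4],[-0.003,0.001,0.0215,0,0,0,0.2],[-0.003,0.001,0.0215,0,0,0,1],[-0.003,0.001,0.0215,0,0,0,1],[-0.003,0.001,0.0215,0,0,0,1],[-0.003,0.001,0.0215,0,0,0,1]]'
python3 - <<'E'
from h import *
delta((.5354,.1593,.2),(180,0,-94.5))
E
```

```text
clock: 6.42
tool_pos: [0.5352, 0.1626, 0.0085]
orientation: [-180.0, 0.0, -94.5]
force: [-0.7, -0.4, -0.1]
opening: 0.0851
shift [ 0.0032 -0.0005 -0.1915] rot [-0.0001  0.0001 -0.0001] dist 0.192
```

```bash
python3 - <<'E'
from h import *
d=np.array([np.cos(np.radians(18.3)),np.sin(np.radians(18.3))]); p=np.array([.4835,-.279])+.010*d; print(p)
delta((*p,.12),(180,0,-161.7))
E
python3 -m pendant '[[0,0,-0.06,0,0,0,1],[0,0,-0.12,0,0,0,1],[0.03,0,-0.18,0,0,0,1]]';  python3 - <<'E'
from h import *
delta((.4930,-.2759,.12),(180,0,-161.7))
t=shot("top","top4"); crop(t,"tc4",100,275,170,260,4)
E
```

```text
[ 0.49299425 -0.27586008]
shift [ 0.4404  0.0076 -0.1116] rot [-1.0000e-04  1.0000e-04  1.1727e+00] dist 0.454
clock: 6.8
tool_pos: [0.5332, 0.1354, 0.1866]
orientation: [-179.9, 0.0, -94.4]
force: [0.8, -0.4, -0.6]
opening: 0.0878
shift [0.4132 0.0086 0.0663] rot [-6.0000e-04  1.1000e-03  1.1746e+00] dist 0.419
```

View pics/tc4.png

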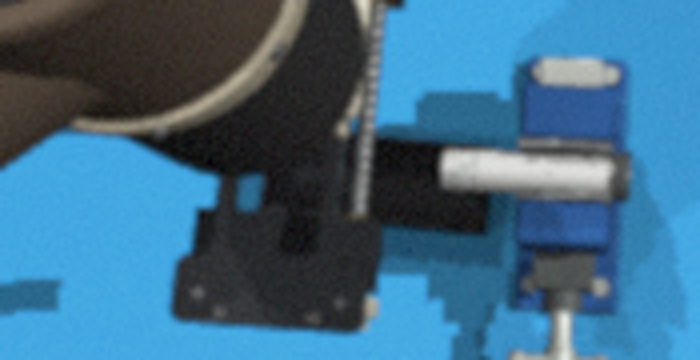

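```bash
python3 -m pendant '[[0.06,0,0,0,0,0.17,1],[0.12,0,0,0,0,0.35,1],[0.18,0.002,0,0,0,0.53,1],[0.24,0.004,0,0,0,0.71,1],[0.30,0.006,0,0,0,0.89,1],[0.36,0.008,0.03,0,0,1.07,1],[0.413,0.0086,0.06,0,0,1.174,1],[0.413,0.0086,0.066,0,0,1.174,1],[0.413,0.0086,0.066,0,0,1.174,1],[0.413,0.0086,0.066,0,0,1.174,1]]';  python3 - <<'E'
from h import *
delta((.4930,-.2759,.004),(180,0,-161.7))
t=shot("top","top5"); crop(t,"tc5",300,420,150,270,5)
E
```

```text
clock: 8.1
tool_pos: [0.4928, -0.2756, 0.1192]
orientation: [-180.0, 0.1, -161.7]
force: [0.1, -0.4, -0.0]
opening: 0.0873
shift [ 0.     -0.0003  0.1152] rot [-0.0008  0.0013  0.0007] dist 0.115
```

View pics/tc5.png

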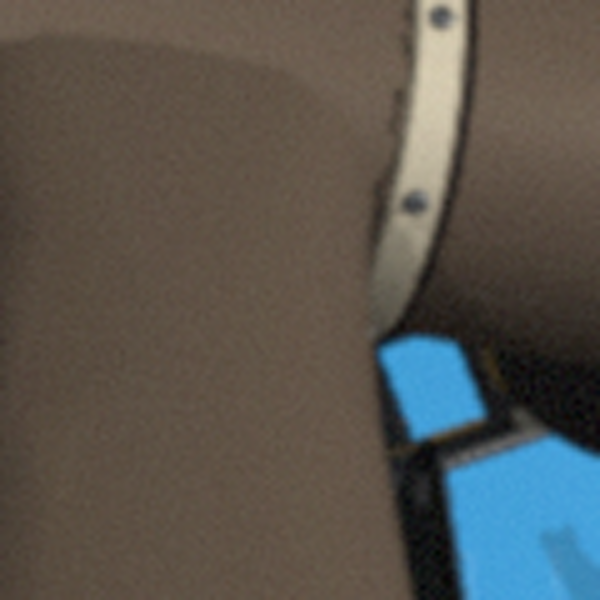

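Top view is blocked by the arm; poses are well measured, so descend and grip.

```bash
python3 -m pendant '[[0,0,0.06,0,0,0,1],[0,0,0.105,0,0,0,1],[0,0,0.114,0,0,0,1],[0,0,0.114,0,0,0,0],[0,0,0.114,0,0,0,-0.6],[0,0,0.114,0,0,0,-1],[0,0,0.114,0,0,0,-1],[0,0,0.114,0,0,0,-1],[0,0,0.114,0,0,0,-1],[0,0,0.114,0,0,0,-1],[0,0,0.114,0,0,0,-1]]'
python3 - <<'E'
from h import *
o=ctrl.get_obs();print(o["force"],o["moment"],o["tool_pos"])
E
```

```text
clock: 9.52
tool_pos: [0.4918, -0.2763, 0.0042]
orientation: [180.0, -0.0, -161.8]
force: [-0.6, 0.1, -0.6]
opening: 0.0217
[-0.63975607  0.05568553 -0.6442389 ] [-0.0924152   0.04648152  0.04120742] [ 0.49184611 -0.27634264  0.00421735]
```

```bash
python3 - <<'E'
from h import *
delta((.5076,-.1955,.078),(180,0,-94.46))
E
python3 -m pendant '[[0,0,-0.03,0,0,0,-1],[0,0,-0.074,0,0,0,-1],[-0.01,-0.02,-0.074,0,0,-0.17,-1],[-0.02,-0.04,-0.074,0,0,-0.34,-1],[-0.03,-0.06,-0.074,0,0,-0.51,-1],[-0.04,-0.072,-0.074,0,0,-0.68,-1],[-0.04,-0.072,-0.074,0,0,-0.85,-1],[-0.04,-0.072,-0.074,0,0,-1.02,-1],[-0.04,-0.072,-0.074,0,0,-1.175,-1],[-0.04,-0.072,-0.074,0,0,-1.175,-1],[-0.04,-0.072,-0.074,0,0,-1.175,-1]]'
python3 - <<'E'
from h import *
delta((.5076,-.1955,.078),(180,0,-94.46))
t=shot("top","top6"); s=shot("side","side6")
o=ctrl.get_obs();print(o["force"],o["moment"])
E
```

```text
shift [-0.0402  0.0719 -0.0738] rot [ 2.0000e-04 -1.0000e-04 -1.1748e+00] dist 0.111
clock: 10.9
tool_pos: [0.5523, -0.3322, 0.0781]
orientation: [180.0, 0.0, -94.6]
force: [-0.4, 0.7, -0.5]
opening: 0.0215
shift [-1.326e-01  5.560e-02  1.000e-04] rot [ 0.0003  0.0001 -0.0031] dist 0.144
[-0.74604179 -0.47913174 -0.71880874] [0.01769425 0.08466834 0.01449466]
```

View pics/top6.png

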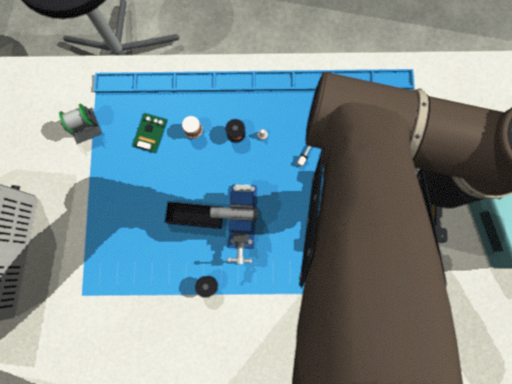

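View pics/side6.png

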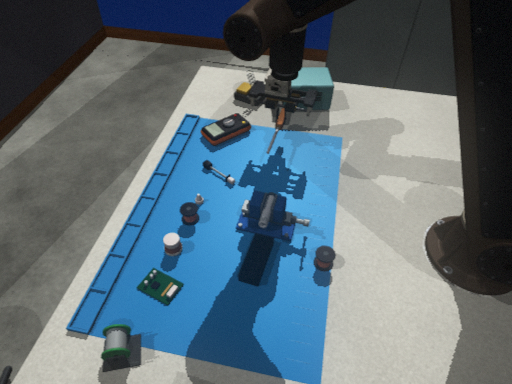

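```bash
python3 -m pendant '[[-0.05,0.02,0,0,0,-0.002,-1],[-0.1,0.042,0,0,0,-0.002,-1],[-0.1326,0.0556,0,0,0,-0.002,-1],[-0.1326,0.0556,0,0,0,-0.002,-1],[-0.1326,0.0556,0,0,0,-0.002,-1]]'
python3 - <<'E'
from h import *
delta((.5076,-.1955,.078),(180,0,-94.46))
t=shot("top","top7"); s=shot("side","side7")
crop(t,"tc7",200,320,170,260,6);crop(s,"sc7",220,320,110,240,5)
o=ctrl.get_obs();print(o["tool_pos"],o["orientation"],o["force"],o["moment"])
E
```

```text
clock: 11.62
tool_pos: [0.5079, -0.1957, 0.0787]
orientation: [-179.9, -0.0, -94.3]
force: [-0.1, -1.2, -0.6]
opening: 0.0215
shift [-0.0002  0.0003  0.0007] rot [-0.0009 -0.0001  0.0022] dist 0.001
[ 0.50769575 -0.1962937   0.07830525] [-1.79984779e+02 -4.98148604e-03 -9.43919759e+01] [ 0.54554324 -0.41810724  0.19410569] [-0.00860196  0.05176062  0.00514635]
```

View pics/tc7.png

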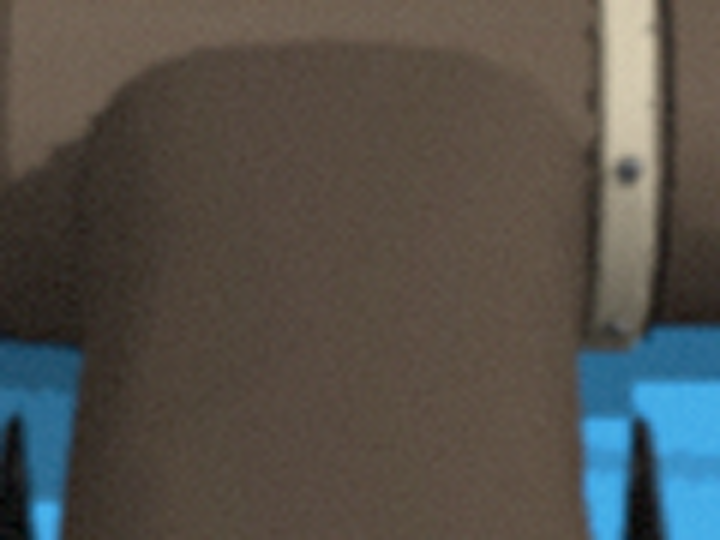

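View pics/sc7.png

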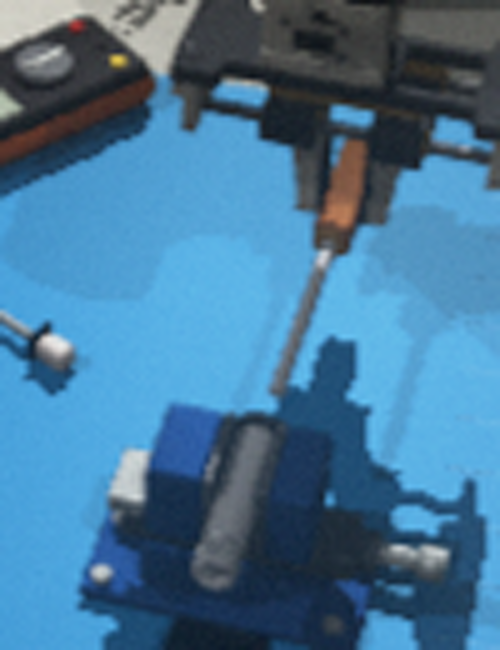

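Run:
```python
from h import *
np.set_printoptions(precision=2,suppress=True,linewidth=200)
from scipy.ndimage import map_coordinates
s=load("side0"); g=s["image"][...,2].astype(float)
# axis approx pca
c=np.array([267.2,208.7]);v=np.array([-.3724,.9281]);n=np.array([v[1],-v[0]])
q=np.arange(-10,10.01,1)
for k in range(-20,24,2):
    p=c+v*k+q[:,None]*n
    print(k,(c+v*k).round(1),map_coordinates(g,[p[:,1],p[:,0]],order=1).astype(int))
```

```text
-20 [274.6 190.1] [87 86 88 87 88 88 89 86 86 87 87 88 87 87 87 90 90 89 89 90 89]
-18 [273.9 192. ] [87 87 86 86 86 86 86 86 84 84 83 81 83 87 91 89 84 81 81 76 70]
-16 [273.2 193.9] [ 83  84  84  88  85  75  69  70  71  65  59  54  82 121  91  62  53  51  48  46  47]
-14 [272.4 195.7] [ 63  65  91  89  60  50  55  73  85 109 103  73  77  91  79  43  46  49  48  49  48]
-12 [271.7 197.6] [ 45  47  80  97  60  75 120 166 204 208 185 153 127 116  94  55  47  49  46  44  48]
-10 [270.9 199.4] [ 44  46  75  96  70  61 112 169 207 208 191 163 122 109  96  57  41  46  48  50  48]
-8 [270.2 201.3] [ 45  39  78  94  60  69 118 169 201 210 197 165 122 108 101  60  44  45  46  45  45]
-6 [269.4 203.1] [ 46  41  66 105  74  64 108 158 196 211 198 167 128 108 116  81  41  44  47  45  43]
-4 [268.7 205. ] [ 43  42  63 105  80  36  94 151 196 211 200 174 129 103 102  75  39  41  46  44  45]
-2 [267.9 206.8] [ 43  38  64  97  77  55 103 141 187 212 207 178 138 102  89  63  37  28  26  27  28]
0 [267.2 208.7] [ 30  30  36  58  54  49  86 141 186 212 209 183 149 105  60  39  32  28  25  24  26]
2 [2
[... 340 characters left out ...]
28  80 146 181 193 200 175 139 124 100  61  34  31  30  24  23]
10 [263.5 218. ] [ 26  23  25  23  26  26  71 132 165 179 170 144 135 121  95  66  35  32  31  29  29]
12 [262.7 219.8] [ 24  24  27  26  24  29  59 127 146 152 156 165 154 122  92  63  39  27  22  24  31]
14 [262.  221.7] [ 27  26  24  25  25  30  58 116 167 167 151 142 128 110  96  71  43  26  23  25  26]
16 [261.2 223.5] [25 24 27 24 22 23 47 80 85 70 68 63 66 78 81 66 39 23 21 22 24]
18 [260.5 225.4] [24 23 20 18 19 22 23 45 62 77 83 89 90 86 66 45 29 25 21 26 25]
20 [259.8 227.3] [22 23 23 20 22 18 22 27 26 25 34 35 30 31 26 22 24 23 20 22 26]
22 [259.  229.1] [20 23 25 22 22 24 24 24 20 23 26 26 24 27 27 27 24 26 25 26 27]
```

Run:
```python
from h import *
np.set_printoptions(precision=4,suppress=True,linewidth=200)
t=load("top0");s=load("side0")
def plane(s_,a,b):
    e,d1=ray(s_,a);_,d2=ray(s_,b); n=np.cross(d1,d2); return e,n/np.linalg.norm(n)
v=np.array([-.3724,.9281]);n=np.array([v[1],-v[0]]);c=np.array([267.2,208.7])+9*v+.65*n
for st in(.063,.068,.073):
  for ss in(.045,.057,.069):
    e1,n1=plane(t,(221.5,212.21),(221.5+10,212.21+10*st))
    e2,n2=plane(s,c,c+10*(v+ss*n))
    d=np.cross(n1,n2);d/=np.linalg.norm(d);d*=np.sign(d[1])
    # point at y=.0955,.0 
    for y in(.08,):
        A=np.stack([n1,n2,[0,1,0]]);p=np.linalg.solve(A,[n1@e1,n2@e2,y])
    print(st,ss,"pt",p,"dir",d,"yaw",np.degrees(np.arctan2(d[0],d[1])),"pitch",np.degrees(np.arcsin(d[2])))
```

```text
0.063 0.045 pt [0.5309 0.08   0.0706] dir [0.069  0.9973 0.0248] yaw 3.956594490316611 pitch 1.4184979020352966
0.063 0.057 pt [0.5315 0.08   0.0659] dir [ 0.0929  0.9807 -0.1722] yaw 5.410632461100967 pitch -9.916100756138555
0.063 0.069 pt [0.5323 0.08   0.0593] dir [ 0.1178  0.9039 -0.4112] yaw 7.425458682735723 pitch -24.282873534720725
0.068 0.045 pt [0.531  0.08   0.0698] dir [ 0.0854  0.9941 -0.0665] yaw 4.90706487565021 pitch -3.812020763354
0.068 0.057 pt [0.5316 0.08   0.065 ] dir [ 0.1082  0.9572 -0.2686] yaw 6.447157183191369 pitch -15.579201541902423
0.068 0.069 pt [0.5325 0.08   0.0583] dir [ 0.1294  0.8587 -0.4959] yaw 8.57098076552478 pitch -29.72883303911189
0.073 0.045 pt [0.5312 0.08   0.069 ] dir [ 0.1005  0.9829 -0.1544] yaw 5.83930417924876 pitch -8.880835567244212
0.073 0.057 pt [0.5318 0.08   0.0642] dir [ 0.1214  0.9268 -0.3555] yaw 7.459789085297207 pitch -20.82305679488434
0.073 0.069 pt [0.5326 0.08   0.0574] dir [ 0.1386  0.8124 -0.5664] yaw 9.683741546678997 pitch -34.50110904812718
```

Run:
```python
from h import *
np.set_printoptions(precision=4,suppress=True,linewidth=200)
from scipy.ndimage import map_coordinates as mc
t=load("top0");s=load("side0")
g=t["image"][...,2].astype(float)
for r in(210,211,212,213): print(r,g[r,205:216].astype(int), g[r+2,248:264].astype(int))
g=s["image"][...,2].astype(float)
v=np.array([-.3724,.9281]);n=np.array([v[1],-v[0]]);v2=v+.05*n
c=np.array([267.2,208.7])+9*v+.65*n
k=np.arange(2,16,.5)
for o in(-2,-1,0,1,2):
    p=c+(k-9+9)[:,None]*0+k[:,None]*v2+o*n
    print(o,mc(g,[p[:,1],p[:,0]],order=1).astype(int))
k=np.arange(-34,-20,.5)
print(k)
for o in(-2,-1,0,1,2):
    p=c+k[:,None]*v2+o*n
    print(o,mc(g,[p[:,1],p[:,0]],order=1).astype(int))
crop(s,"sc8",245,290,183,235,14)
```

```text
210 [ 42  41  41  32  68 137 202 216 212 212 207] [221 222 219 207 175 133  97  84  91  81  56  49  48  49  56  52]
211 [ 41  36  41  37  76 152 206 216 209 205 195] [220 221 222 210 173 117  86  89  98  93  60  44  47  46  58  54]
212 [ 40  42  33  40  68 148 203 205 201 197 194] [217 216 214 192 142  97  78  85  90  89  59  43  43  49  51  58]
213 [ 43  43  36  38  68 134 185 186 176 179 182] [202 204 201 178 131  91  81  81  82  70  51  40  47  49  51  54]
-2 [155 150 151 150 164 184 169 133 104  83  70  70  71  76  78  68  54  38  23  21  19  21  24  23  22  23  25  26]
-1 [154 152 156 168 190 191 152 116  87  65  68  72  76  80  84  84  68  48  36  28  24  24  25  22  21  25  27  26]
0 [144 154 163 178 191 171 143 106  71  65  63  68  73  81  89  83  65  47  33  26  25  24  26  28  27  27  28  28]
1 [147 154 158 166 165 160 129  94  74  61  66  79  86  91  90  79  65  47  31  25  22  24  24  24  26  26  28  27]
2 [128 128 130 135 141 131 111  90  70  64  78  89  92  94  84  76  58  38  31  24  24  28  28  25  23  22  22  21]
[-34.  -33.5 -33.  -32.5 -32.  -31.5 -31.  -30.5 -30.  -29.5 -29.  -28.5 -28.  -27.5 -27.  -26.5 -26.  -25.5 -25.  -24.5 -24.  -23.5 -23.  -22.5 -22.  -21.5 -21.  -20.5]
-2 [ 89  90  90  89  89  87  87  88  88  87  85  85  85  86  86  80  72  72  72  64  55  63  82 115 157 183 190 196]
-1 [ 90  90  89  88  86  86  87  88  87  86  86  87  87  86  84  81  77  74  68  59  58  71  98 150 193 202 211 212]
0 [ 90  90  91  88  86  86  87  88  90  89  87  87  86  86  83  79  72  66  62  59  67  79 113 153 174 192 196 197]
1 [ 89  89  89  88  88  88  88  88  88  88  88  88  87  85  83  75  68  62  57  56  58  67  83 117 150 162 167 170]
2 [ 90  90  88  88  88  88  87  87  88  88  88  88  88  87  81  75  67  60  61  58  51  50  70 101 124 132 134 129]
```

View pics/sc8.png

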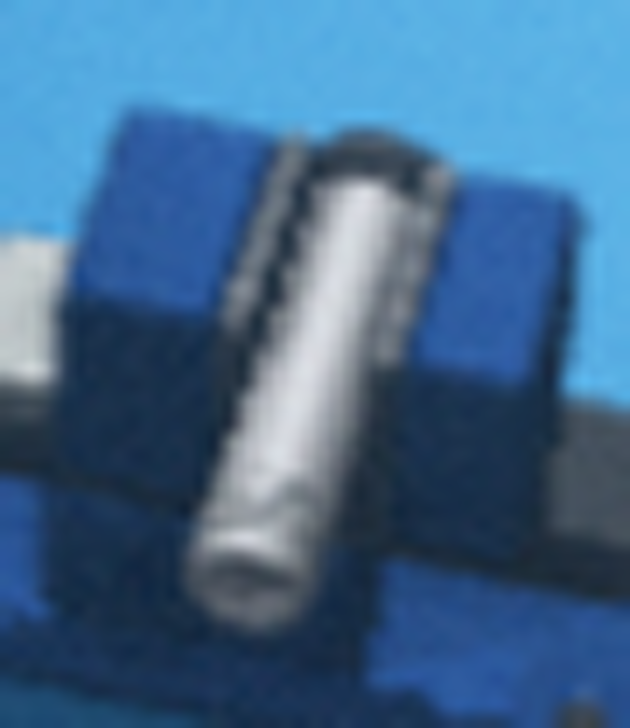

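Run:
```python
from h import *
np.set_printoptions(precision=4,suppress=True,linewidth=200)
t=load("top0");s=load("side0")
v=np.array([-.3724,.9281]);n=np.array([v[1],-v[0]]);v2=v+.05*n
c=np.array([267.2,208.7])+9*v+.65*n
for k in(4.9,5.3,5.7): print(k,c+k*v2,tri(t,(209.8,211.7),s,c+k*v2))
# collar/tube boundary, top: tube bright->collar dark at col ~252.6,row 213.6 ; side k~-22.7
for k in(-23,-22.6): print("collar",tri(t,(252.4,214),s,c+k*v2))
print("collar far top rim", tri(t,(257.6,214),s,c-26.3*v2))
for z in(.085,.08,.09):
    print(z,onz(s,c+7.75*v2,z))
```

```text
4.9 [262.8543 221.9339] (array([0.5274, 0.0941, 0.0978]), np.float64(0.0010222883274713954))
5.3 [262.7239 222.3126] (array([0.5276, 0.0942, 0.0965]), np.float64(0.0009554045109885611))
5.7 [262.5935 222.6913] (array([0.5278, 0.0944, 0.0952]), np.float64(0.0008883916175327597))
collar (array([0.5217, 0.0032, 0.0958]), np.float64(0.0015014711974625176))
collar (array([0.5219, 0.0032, 0.0944]), np.float64(0.001428064526858151))
collar far top rim (array([ 0.5212, -0.0079,  0.0961]), np.float64(0.002181840142020221))
0.085 [0.5291 0.0926 0.085 ]
0.08 [0.5297 0.0886 0.08  ]
0.09 [0.5285 0.0965 0.09  ]
```

Run:
```python
from h import *
np.set_printoptions(precision=2,suppress=True,linewidth=200)
T=[load("top%d"%i) for i in(0,1,2,3,4)]
g=np.mean([x["image"].astype(float) for x in (T[0],T[1])],0)
r=g[...,2]
us=np.arange(214,251);mid=[]
for u in us:
    p=r[204:221,u]; w=np.clip(p-180,0,None); mid.append((w*np.arange(204,221)).sum()/w.sum())
mid=np.array(mid);f=np.polyfit(us,mid,1);print("ridge",f,np.std(mid-np.polyval(f,us)))
def cross(p,thr,r0):
    for i in range(len(p)-1):
        if (p[i]-thr)*(p[i+1]-thr)<=0: return r0+i+(thr-p[i])/(p[i+1]-p[i])
for th in(90,110,130):
    up=[cross(r[204:212,u],th,204) for u in range(213,228)]; f=np.polyfit(range(213,228),up,1); print("up free",th,f)
    up=[cross(r[207:213,u],th,207) for u in range(231,251)]; f2=np.polyfit(range(231,251),up,1); print("up jaw",th,f2)
for th in(75,90,120,150):
    lo=[cross(r[214:222,u],th,214) for u in range(213,228)]; f=np.polyfit(range(213,228),lo,1); print("lo",th,f)
lo=[cross(r[213:222,u],170,213) for u in range(213,251)]; print("lo170",np.polyfit(range(213,251),lo,1)); 
# jaw block edges: blue vice vs gray; collar centre
for u in(253,254,255,256): print(u,r[203:226,u].astype(int))
```

```text
ridge [  0.08 192.91] 0.23077519460878673
up free 90 [  0.05 195.79]
up jaw 90 [  0.01 205.12]
up free 110 [  0.05 196.66]
up jaw 110 [  0.03 200.17]
up free 130 [  0.04 197.69]
up jaw 130 [  0.04 198.75]
lo 75 [  0.07 201.31]
lo 90 [  0.08 199.85]
lo 120 [  0.09 195.7 ]
lo 150 [  0.14 184.98]Traceback (most recent call last):
  File "<stdin>", line 18, in <module>
    y = NX.asarray(y) + 0.0
        ~~~~~~~~~~~~~~^~~~~
TypeError: unsupported operand type(s) for +: 'NoneType' and 'float'
```

Run:
```python
from h import *
np.set_printoptions(precision=2,suppress=True,linewidth=200)
from scipy.ndimage import map_coordinates as mc
s=load("side7"); im=s["image"].astype(float); hsv=cv2.cvtColor(s["image"],cv2.COLOR_BGR2HSV)
# FK: TCP
p=np.array([.5077,-.1963,.0783]);y=np.radians(94.39-90);d=np.array([np.sin(y),np.cos(y),0])
ax=lambda r:p+np.array([0,0,.0068])+d*r
for r in(35,60,100,140,160): print(r,proj(s,ax(r/1000)))
# measured: saturation low => rod against mat; sample rows
for v in range(158,190,2):
    row=hsv[v,272:292,1].astype(int); print(v,row)
```

```text
35 [285.57 157.  ]
60 [283.54 162.72]
100 [280.17 172.23]
140 [276.62 182.22]
160 [274.78 187.41]
158 [154 156 152 152 153 153 157 153 154 152 128  25  11  28  11  38  44  22 141 150]
160 [154 153 150 153 151 152 153 154 154 150 149 102  26  15  21   4  16 124 149 151]
162 [157 150 156 153 152 152 152 152 154 154 134  30  14  35 130 153 151 154 147 149]
164 [152 155 153 154 155 151 153 151 153 150  98  36  32 128 150 152 147 148 150 147]
166 [155 153 151 152 151 152 151 152 152 121  39  38 121 152 148 149 149 149 149 152]
168 [156 153 154 153 152 151 153 153 135  70  36  70 147 147 148 148 152 149 147 146]
170 [155 151 153 153 155 153 151 145  89  39  47 135 149 149 154 152 153 151 148 150]
172 [152 151 152 157 151 151 151 116  43  44 118 149 149 152 151 152 151 149 151 149]
174 [153 153 151 154 153 154 114  38  38  81 148 151 149 148 149 148 150 150 149 150]
176 [154 155 155 153 155 141  77  42  69 145 153 152 152 154 152 151 148 148 151 149]
178 [155 154 152 152 150 109  36  43 127 153 152 152 163 172 184 175 167 170 171 159]
180 [154 155 151 156 112  42  42 123 151 155 153 164 181 184 189 184 184 184 184 163]
182 [156 155 156 133  71  40  75 149 151 153 163 175 181 180 179 181 180 188 186 162]
184 [156 153 139  76  39  49 144 151 153 155 165 189 179 187 184 185 181 185 181 161]
186 [157 153 112  46  42 122 151 153 155 163 177 186 178 181 185 181 189 187 165 153]
188 [156 143  98  56  75 143 181 194 181 180 181 185 186 182 184 192 182 166 155 149]
```

```bash
cat >> h.py <<'E'
def st(msg=""):
    o=ctrl.get_obs(); print(msg,"clk",o["clock"],"pos",np.round(o["tool_pos"]*1000,2),"rpy",np.round(o["orientation"],2),"F",np.round(o["force"],1),"M",np.round(o["moment"],2))
E
python3 - <<'E'
from h import *
y=-.1715; x=.5226-.0699*(y+.006+.0+0)*-1 if 0 else .5226+.0699*(y+.006)
print(x); delta((x,y,.0787),(180,0,-94.0))
E
```

```text
0.51103155
shift [-0.025  -0.0014 -0.0004] rot [-0.0003 -0.0001 -0.0068] dist 0.025
```

```bash
python3 -m pendant '[[-0.008,-0.0014,-0.0004,0,0,-0.0068,-1],[-0.016,-0.0014,-0.0004,0,0,-0.0068,-1],[-0.024,-0.0014,-0.0004,0,0,-0.0068,-1],[-0.024,-0.0014,-0.0004,0,0,-0.0068,-1],[-0.024,-0.0014,-0.0004,0,0,-0.0068,-1]]'
python3 - <<'E'
from h import *
st(); s=shot("side","side8"); crop(s,"sc9",240,300,160,230,10); st()
E
```

```text
clock: 12.35
tool_pos: [0.5105, -0.1717, 0.0787]
orientation: [-180.0, -0.0, -93.9]
force: [-0.1, -0.2, -1.0]
opening: 0.0218
 clk 12.35 pos [ 510.54 -171.73   78.74] rpy [-180.     -0.    -93.92] F [-0.1 -0.2 -1. ] M [-0.07  0.14 -0.01]
 clk 12.4 pos [ 510.53 -171.86   78.71] rpy [-180.      0.    -93.93] F [ 0.4  0.4 -2.1] M [-0.05  0.07 -0.09]
```

View pics/sc9.png

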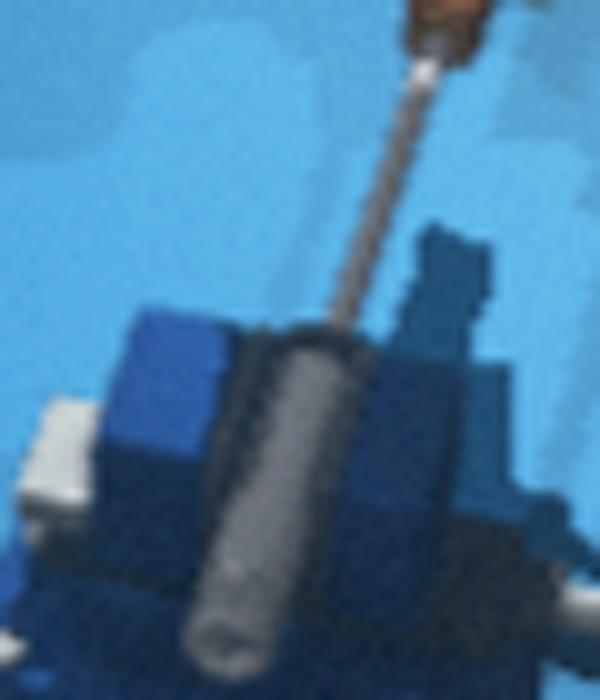

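Run:
```python
from h import *
np.set_printoptions(precision=2,suppress=True,linewidth=220)
from scipy.ndimage import map_coordinates as mc
s=load("side8");hsv=cv2.cvtColor(s["image"],cv2.COLOR_BGR2HSV);
R_=[]
for v in range(169,191):
    row=hsv[v,268:290,1].astype(float); w=np.clip(150-row,0,None); w[w<12]=0
    u=(w*np.arange(268,290)).sum()/w.sum(); R_.append((u,v)); 
R_=np.array(R_); f=np.polyfit(R_[:,1],R_[:,0],1); print("rod u=f(v)",f, np.std(R_[:,0]-np.polyval(f,R_[:,1])))
# barrel, average pics side8, side7? use side8 & side0
for nm in("side0","side6","side8"):
    g=load(nm)["image"][...,2].astype(float)
    L=[];Rr=[];V=[]
    for v in range(209,222):
        u=np.arange(248,290,.1); p=mc(g,[np.full_like(u,v),u],order=1)
        c0=268.3-.35*(v-205)
        i0=np.argmin(abs(u-c0)); pk=p[i0-15:i0+15].max(); 
        i=i0
        lo=p[i0-90:i0].min(); 
        while p[i]>(lo+ p[i0-30])/2: i-=1
        l=u[i]; 
        lo=p[i0:i0+90].min();i=i0
        while p[i]>(lo+p[i0+30])/2: i+=1
        L.append(l);Rr.append(u[i]);V.append(v)
    L,Rr,V=map(np.array,(L,Rr,V)); m=(L+Rr)/2
    print(nm,"width",(Rr-L)); print("mid fit",np.polyfit(V,m,1),np.polyval(np.polyfit(V,m,1),[190,196,215]), "edges",np.polyfit(V,L,1)[0],np.polyfit(V,Rr,1)[0])
print("rod at",np.polyval(f,[190,196,215]))
# predicted for coaxial FK line
o=np.array([.51054,-.17173,.07872+.0068]);y=np.radians(3.93);d=np.array([np.sin(y),np.cos(y),0])
P=[proj(s,o+d*r) for r in(.04,.10,.16,.2,.24,.262)];P=np.array(P);print(P);print("FK rod fit",np.polyval(np.polyfit(P[:,1],P[:,0],1),[175,190,196,215]),np.polyval(f,[175]))
```

```text
rod u=f(v) [ -0.34 339.36] 0.08264597491786074
side0 width [8.3 8.2 8.7 8.7 8.7 9.  8.7 8.9 9.  9.3 9.4 9.3 8.8]
mid fit [ -0.32 334.52] [273.03 271.09 264.94] edges -0.3609890109889977 -0.28626373626372753
side6 width [8.5 8.6 9.2 9.3 9.3 9.2 9.2 9.4 9.3 9.6 9.6 9.5 9.2]
mid fit [ -0.3  329.09] [272.51 270.72 265.07] edges -0.3291208791208647 -0.26648351648350294
side8 width [8.7 8.7 9.2 9.2 9.4 9.2 9.3 9.5 9.4 9.7 9.3 9.3 9.1]
mid fit [ -0.31 330.97] [272.72 270.88 265.05] edges -0.32747252747250827 -0.2857142857142713
rod at [274.12 272.06 265.54]
[[282.94 163.66]
 [277.95 178.22]
 [272.58 193.92]
 [268.75 205.08]
 [264.71 216.86]
 [262.4  223.61]]
FK rod fit [279.06 273.92 271.86 265.35] [279.27]
```

```bash
python3 - <<'E'
from h import *
delta((.5134,-.1695,.0787),(180,0,-93.5))
E
python3 -m pendant '[[-0.0015,-0.0025,0,0,0,-0.0075,-1],[-0.003,-0.0025,0,0,0,-0.0075,-1],[-0.0045,-0.0025,0,0,0,-0.0075,-1],[-0.006,-0.0025,0,0,0,-0.0075,-1]]';python3 - <<'E'
from h import *
st()
E
```

```text
shift [-0.0026 -0.0027  0.    ] rot [-0.0001  0.     -0.0076] dist 0.004
clock: 12.9
tool_pos: [0.5134, -0.166, 0.0787]
orientation: [180.0, -0.0, -93.5]
force: [-0.2, -0.0, -1.4]
opening: 0.0218
 clk 12.9 pos [ 513.36 -165.98   78.67] rpy [179.99  -0.   -93.51] F [-0.2 -0.  -1.4] M [-0.01  0.09 -0.05]
```

```bash
python3 -m pendant '[[-0.0015,0,0,0,0,0,-1],[-0.003,0,0,0,0,0,-1],[-0.0045,0,0,0,0,0,-1]]';python3 -m pendant '[[-0.0015,0,0,0,0,0,-1],[-0.003,0,0,0,0,0,-1],[-0.0045,0,0,0,0,0,-1]]';python3 - <<'E'
from h import *
st()
E
```

```text
clock: 13.28
tool_pos: [0.5137, -0.1614, 0.0787]
orientation: [-180.0, 0.0, -93.5]
force: [0.1, 0.1, -0.1]
opening: 0.0217
clock: 13.65
tool_pos: [0.514, -0.157, 0.0787]
orientation: [-180.0, 0.0, -93.5]
force: [0.7, -0.0, -0.4]
opening: 0.0216
 clk 13.65 pos [ 513.96 -156.98   78.69] rpy [-180.      0.    -93.51] F [ 0.7 -0.  -0.4] M [-0.01  0.06  0.03]
```

```bash
python3 -m pendant '[[-0.0015,0,0,0,0,0,-1],[-0.003,0,0,0,0,0,-1],[-0.0045,0,0,0,0,0,-1],[-0.0045,0,0,0,0,0,-1]]';python3 - <<'E'
from h import *
st(); s=shot("side","side9"); crop(s,"sc10",240,300,160,230,10); st()
E
```

```text
clock: 14.15
tool_pos: [0.5143, -0.1525, 0.0787]
orientation: [180.0, -0.0, -93.5]
force: [-0.7, -0.4, -1.2]
opening: 0.0221
 clk 14.15 pos [ 514.25 -152.47   78.69] rpy [180.   -0.  -93.5] F [-0.7 -0.4 -1.2] M [0.03 0.1  0.02]
 clk 14.2 pos [ 514.24 -152.51   78.7 ] rpy [-180.      0.    -93.51] F [ 0.7 -0.1 -0.4] M [0.03 0.11 0.09]
```

View pics/sc10.png

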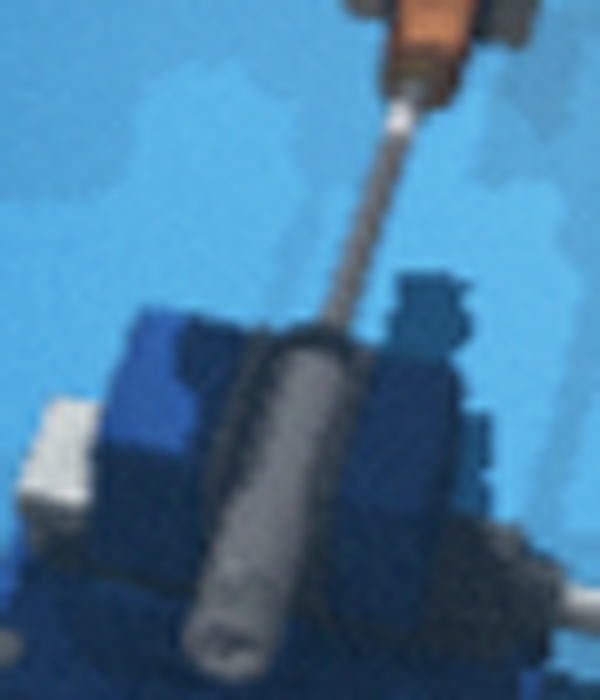

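```bash
cat > s.sh <<'E'
python3 - <<'E'
from h import *
st()
E
E
python3 -m pendant '[[0,0.001,0,0,0,0,-1],[0,0.002,0,0,0,0,-1],[0,0.002,0,0,0,0,-1]]'; sh s.sh; python3 -m pendant '[[0,0.001,0,0,0,0,-1],[0,0.001,0,0,0,0,-1]]'; sh s.sh
```

```text
clock: 14.58
tool_pos: [0.5121, -0.1525, 0.0787]
orientation: [180.0, 0.0, -93.5]
force: [-0.2, -0.8, -1.9]
opening: 0.0219
 clk 14.575 pos [ 512.13 -152.49   78.71] rpy [180.     0.   -93.52] F [-0.2 -0.8 -1.9] M [ 0.02  0.06 -0.  ]
clock: 14.82
tool_pos: [0.5114, -0.1524, 0.0788]
orientation: [-180.0, 0.0, -93.5]
force: [0.7, -0.6, 0.0]
opening: 0.0218
 clk 14.825 pos [ 511.45 -152.42   78.82] rpy [-179.97    0.    -93.52] F [ 0.7 -0.6  0. ] M [ 0.02 -0.1  -0.06]
```

```bash
python3 -m pendant '[[0,0.0005,0,0,0,0,-1],[0,0.0005,0,0,0,0,-1]]'; sh s.sh; python3 -m pendant '[[0,0.0005,0,0,0,0,-1],[0,0.0005,0,0,0,0,-1]]'; sh s.sh
```

```text
clock: 15.08
tool_pos: [0.511, -0.1523, 0.0788]
orientation: [-180.0, 0.0, -93.5]
force: [1.0, -1.5, -0.4]
opening: 0.022
 clk 15.075 pos [ 511.01 -152.33   78.82] rpy [-179.97    0.    -93.52] F [ 1.  -1.5 -0.4] M [-0.02 -0.32 -0.17]
clock: 15.32
tool_pos: [0.5105, -0.1523, 0.0788]
orientation: [-180.0, 0.0, -93.5]
force: [1.7, 0.1, -0.5]
opening: 0.0221
 clk 15.325 pos [ 510.52 -152.33   78.81] rpy [-179.97    0.    -93.52] F [ 1.7  0.1 -0.5] M [-0.01 -0.55 -0.27]
```

```bash
python3 -m pendant '[[0,-0.003,0,0,0,0,-1],[0,-0.006,0,0,0,0,-1],[0,-0.006,0,0,0,0,-1]]'; sh s.sh; python3 -m pendant '[[0,-0.001,0,0,0,0,-1],[0,-0.001,0,0,0,0,-1]]'; sh s.sh;python3 -m pendant '[[0,-0.001,0,0,0,0,-1],[0,-0.001,0,0,0,0,-1]]'; sh s.sh
```

```text
clock: 15.7
tool_pos: [0.5163, -0.1527, 0.0785]
orientation: [180.0, -0.0, -93.5]
force: [0.5, -0.1, -1.2]
opening: 0.0218
 clk 15.7 pos [ 516.25 -152.71   78.5 ] rpy [ 1.7997e+02 -1.0000e-02 -9.3500e+01] F [ 0.5 -0.1 -1.2] M [0.07 0.06 0.01]
clock: 15.95
tool_pos: [0.517, -0.1528, 0.0786]
orientation: [180.0, -0.0, -93.5]
force: [-1.0, 0.9, -0.2]
opening: 0.0218
 clk 15.95 pos [ 516.96 -152.79   78.57] rpy [179.97  -0.   -93.51] F [-1.   0.9 -0.2] M [0.09 0.32 0.06]
clock: 16.2
tool_pos: [0.5178, -0.1528, 0.0786]
orientation: [179.9, -0.0, -93.5]
force: [-0.5, -1.0, 0.1]
opening: 0.0216
 clk 16.2 pos [ 517.78 -152.85   78.55] rpy [179.95  -0.   -93.5 ] F [-0.5 -1.   0.1] M [0.11 0.71 0.3 ]
```

```bash
python3 -m pendant '[[0,0.0042,0,0,0,0,-1],[0,0.0042,-0.001,0,0,0,-1],[0,0.0042,-0.001,0,0,0,-1]]'; sh s.sh; python3 -m pendant '[[0,0,-0.001,0,0,0,-1],[0,0,-0.001,0,0,0,-1]]'; sh s.sh;python3 -m pendant '[[0,0,-0.001,0,0,0,-1],[0,0,-0.001,0,0,0,-1]]'; sh s.sh
```

```text
clock: 16.58
tool_pos: [0.5144, -0.1526, 0.08]
orientation: [-180.0, 0.0, -93.5]
force: [0.2, 0.4, -0.9]
opening: 0.0218
 clk 16.575 pos [ 514.35 -152.55   79.98] rpy [-179.95    0.    -93.51] F [ 0.2  0.4 -0.9] M [-0.01  0.05  0.04]
clock: 16.82
tool_pos: [0.5142, -0.1526, 0.0808]
orientation: [-180.0, 0.0, -93.5]
force: [-0.1, -0.4, -0.0]
opening: 0.0217
 clk 16.825 pos [ 514.23 -152.55   80.82] rpy [-179.98    0.    -93.51] F [-0.1 -0.4 -0. ] M [-0.03  0.18  0.02]
clock: 17.08
tool_pos: [0.5141, -0.1526, 0.0818]
orientation: [-180.0, -0.0, -93.5]
force: [-0.7, 0.7, -1.6]
opening: 0.0216
 clk 17.075 pos [ 514.13 -152.57   81.78] rpy [-179.99   -0.    -93.51] F [-0.7  0.7 -1.6] M [ 0.04  0.03 -0.05]
```

```bash
python3 -m pendant '[[0,0,-0.001,0,0,0,-1],[0,0,-0.002,0,0,0,-1],[0,0,-0.002,0,0,0,-1]]'; sh s.sh;python3 -m pendant '[[0,0,-0.001,0,0,0,-1],[0,0,-0.001,0,0,0,-1]]'; sh s.sh; python3 -m pendant '[[0,0,-0.001,0,0,0,-1],[0,0,-0.001,0,0,0,-1]]'; sh s.sh
```

```text
clock: 17.45
tool_pos: [0.5141, -0.1526, 0.0838]
orientation: [-180.0, 0.0, -93.5]
force: [1.0, -0.3, -0.3]
opening: 0.0216
 clk 17.45 pos [ 514.1  -152.58   83.8 ] rpy [-179.99    0.    -93.51] F [ 1.  -0.3 -0.3] M [-0.04  0.11 -0.02]
clock: 17.7
tool_pos: [0.5141, -0.1526, 0.0848]
orientation: [-180.0, -0.0, -93.5]
force: [-0.4, 0.3, 0.1]
opening: 0.0219
 clk 17.7 pos [ 514.1  -152.58   84.77] rpy [-179.99   -0.    -93.51] F [-0.4  0.3  0.1] M [-0.02  0.13 -0.  ]
clock: 17.95
tool_pos: [0.514, -0.1526, 0.0857]
orientation: [180.0, 0.0, -93.5]
force: [0.3, 0.3, -0.6]
opening: 0.0218
 clk 17.95 pos [ 514.01 -152.56   85.74] rpy [180.     0.   -93.51] F [ 0.3  0.3 -0.6] M [-0.08  0.13  0.01]
```

```bash
python3 -m pendant '[[0,0,-0.001,0,0,0,-1],[0,0,-0.001,0,0,0,-1]]'; sh s.sh;  python3 -m pendant '[[0,0,-0.001,0,0,0,-1],[0,0,-0.001,0,0,0,-1]]'; sh s.sh
```

```text
clock: 18.2
tool_pos: [0.5139, -0.1526, 0.0866]
orientation: [180.0, -0.0, -93.5]
force: [-0.3, 0.2, -1.3]
opening: 0.022
 clk 18.2 pos [ 513.94 -152.58   86.63] rpy [179.99  -0.   -93.51] F [-0.3  0.2 -1.3] M [-0.21  0.05  0.04]
clock: 18.45
tool_pos: [0.5139, -0.1526, 0.0876]
orientation: [180.0, -0.0, -93.5]
force: [-0.0, -0.3, -2.6]
opening: 0.0216
 clk 18.45 pos [ 513.94 -152.55   87.64] rpy [179.99  -0.   -93.51] F [-0.  -0.3 -2.6] M [-0.24  0.04  0.  ]
```

```bash
python3 -m pendant '[[0,0,0.004,0,0,0,-1],[0,0,0.0078,0,0,0,-1],[0,0,0.0078,0,0,0,-1]]'; sh s.sh;python3 -m pendant '[[0,0,0.001,0,0,0,-1],[0,0,0.001,0,0,0,-1]]'; sh s.sh; python3 -m pendant '[[0,0,0.001,0,0,0,-1],[0,0,0.001,0,0,0,-1]]'; sh s.sh; python3 -m pendant '[[0,0,0.001,0,0,0,-1],[0,0,0.001,0,0,0,-1]]'; sh s.sh
```

```text
clock: 18.82
tool_pos: [0.5139, -0.1526, 0.0795]
orientation: [180.0, -0.0, -93.5]
force: [-0.4, 1.2, -0.7]
opening: 0.0218
 clk 18.825 pos [ 513.87 -152.57   79.53] rpy [179.97  -0.   -93.51] F [-0.4  1.2 -0.7] M [ 0.07  0.07 -0.  ]
clock: 19.08
tool_pos: [0.5141, -0.1525, 0.0789]
orientation: [-180.0, 0.0, -93.5]
force: [-0.9, -0.5, -1.3]
opening: 0.0214
 clk 19.075 pos [ 514.09 -152.54   78.9 ] rpy [-180.      0.    -93.51] F [-0.9 -0.5 -1.3] M [-0.05  0.1   0.01]
clock: 19.32
tool_pos: [0.5141, -0.1526, 0.0779]
orientation: [-180.0, 0.0, -93.5]
force: [-0.3, -0.0, 0.3]
opening: 0.0215
 clk 19.325 pos [ 514.11 -152.58   77.92] rpy [-179.99    0.    -93.51] F [-0.3 -0.   0.3] M [ 0.04  0.06 -0.01]
clock: 19.58
tool_pos: [0.5142, -0.1526, 0.077]
orientation: [-180.0, -0.0, -93.5]
force: [0.3, -0.7, 1.1]
opening: 0.0216
 clk 19.575 pos [ 514.18 -152.58   77.  ] rpy [-179.98   -0.    -93.51] F [ 0.3 -0.7  1.1] M [0.08 0.13 0.01]
```

```bash
python3 -m pendant '[[0,0,0.001,0,0,0,-1],[0,0,0.001,0,0,0,-1]]'; sh s.sh
```

```text
clock: 19.82
tool_pos: [0.5141, -0.1526, 0.076]
orientation: [-180.0, -0.0, -93.5]
force: [0.3, -0.9, 1.6]
opening: 0.0217
 clk 19.825 pos [ 514.14 -152.63   75.96] rpy [-179.99   -0.    -93.52] F [ 0.3 -0.9  1.6] M [0.03 0.06 0.03]
```

```bash
python3 -m pendant '[[-0.0015,0,-0.0014,0,0,0,-1],[-0.003,0,-0.0014,0,0,0,-1],[-0.004,0,-0.0014,0,0,0,-1],[-0.004,0,-0.0014,0,0,0,-1]]'; sh s.sh;python3 -m pendant '[[-0.001,0,0,0,0,0,-1],[-0.001,0,0,0,0,0,-1]]'; sh s.sh;python3 -m pendant '[[-0.001,0,0,0,0,0,-1],[-0.001,0,0,0,0,0,-1]]'; sh s.sh
```

```text
clock: 20.32
tool_pos: [0.5142, -0.1484, 0.0772]
orientation: [180.0, 0.0, -93.5]
force: [-0.6, 0.8, 0.0]
opening: 0.0216
 clk 20.325 pos [ 514.19 -148.38   77.21] rpy [ 1.7999e+02  1.0000e-02 -9.3500e+01] F [-0.6  0.8  0. ] M [0.3  0.11 0.08]
clock: 20.58
tool_pos: [0.5143, -0.1475, 0.0773]
orientation: [180.0, 0.0, -93.5]
force: [0.7, 0.3, -0.2]
opening: 0.0216
 clk 20.575 pos [ 514.34 -147.51   77.27] rpy [180.     0.   -93.51] F [ 0.7  0.3 -0.2] M [ 0.16  0.08 -0.  ]
clock: 20.82
tool_pos: [0.5144, -0.1465, 0.0773]
orientation: [180.0, 0.0, -93.5]
force: [-0.8, -0.2, 0.1]
opening: 0.0217
 clk 20.825 pos [ 514.4  -146.51   77.27] rpy [180.     0.   -93.51] F [-0.8 -0.2  0.1] M [0.05 0.07 0.01]
```

```bash
python3 -m pendant '[[-0.001,0,0,0,0,0,-1],[-0.001,0,0,0,0,0,-1]]'; sh s.sh;python3 -m pendant '[[-0.001,0,0,0,0,0,-1],[-0.001,0,0,0,0,0,-1]]'; sh s.sh
```

```text
clock: 21.08
tool_pos: [0.5143, -0.1461, 0.0774]
orientation: [180.0, -0.0, -93.5]
force: [-0.3, -4.2, -0.4]
opening: 0.0222
 clk 21.075 pos [ 514.35 -146.1    77.39] rpy [ 1.7999e+02 -4.0000e-02 -9.3510e+01] F [-0.3 -4.2 -0.4] M [-1.72  0.15  0.03]
clock: 21.32
tool_pos: [0.5142, -0.1458, 0.0774]
orientation: [180.0, -0.1, -93.5]
force: [0.6, -9.9, 0.6]
opening: 0.0215
 clk 21.325 pos [ 514.23 -145.82   77.45] rpy [ 1.7997e+02 -9.0000e-02 -9.3510e+01] F [ 0.6 -9.9  0.6] M [-3.44  0.19 -0.03]
```

```bash
python3 -m pendant '[[-0.001,0,0,0,0,0,-1],[-0.001,0,0,0,0,0,-1]]'; sh s.sh
```

```text
clock: 21.58
tool_pos: [0.5142, -0.145, 0.0775]
orientation: [180.0, -0.1, -93.5]
force: [0.0, -10.9, 0.0]
opening: 0.0212
 clk 21.575 pos [ 514.23 -145.05   77.5 ] rpy [ 1.7996e+02 -1.1000e-01 -9.3510e+01] F [  0.  -10.9   0. ] M [-3.92  0.22 -0.07]
```

```bash
python3 -m pendant '[[0.003,0,0,0,0,0,-1],[0.0062,0,-0.003,0,0,0,-1],[0.0062,0,-0.007,0,0,0,-1],[0.0062,0,-0.0083,0,0,0,-1],[0.0062,0,-0.0083,0,0,0,-1]]'; sh s.sh; python3 -m pendant '[[-0.0015,0,0,0,0,0,-1],[-0.003,0,0,0,0,0,-1]]'; sh s.sh
```

```text
clock: 22.2
tool_pos: [0.5143, -0.1497, 0.0857]
orientation: [-180.0, 0.0, -93.5]
force: [0.1, -1.2, -1.4]
opening: 0.0217
 clk 22.2 pos [ 514.3  -149.65   85.72] rpy [-179.98    0.    -93.51] F [ 0.1 -1.2 -1.4] M [-0.19 -0.02  0.  ]
clock: 22.45
tool_pos: [0.5143, -0.1466, 0.0855]
orientation: [180.0, 0.0, -93.5]
force: [-0.6, -0.0, -1.5]
opening: 0.0214
 clk 22.45 pos [ 514.31 -146.59   85.48] rpy [179.99   0.   -93.51] F [-0.6 -0.  -1.5] M [-0.15  0.08  0.02]
```

```bash
python3 -m pendant '[[-0.001,0,0,0,0,0,-1],[-0.001,0,0,0,0,0,-1]]'; sh s.sh
```

```text
clock: 22.7
tool_pos: [0.5144, -0.1456, 0.0856]
orientation: [180.0, 0.0, -93.5]
force: [-0.6, -0.8, -0.8]
opening: 0.0218
 clk 22.7 pos [ 514.45 -145.62   85.55] rpy [180.     0.   -93.51] F [-0.6 -0.8 -0.8] M [-0.03  0.06  0.01]
```

```bash
python3 -m pendant '[[-0.001,0,0,0,0,0,-1],[-0.001,0,0,0,0,0,-1]]'; sh s.sh
```

```text
clock: 22.95
tool_pos: [0.5145, -0.1447, 0.0856]
orientation: [180.0, 0.0, -93.5]
force: [-0.3, -0.0, -0.0]
opening: 0.0217
 clk 22.95 pos [ 514.49 -144.74   85.56] rpy [180.     0.   -93.51] F [-0.3 -0.  -0. ] M [0.02 0.05 0.  ]
```

```bash
python3 -m pendant '[[-0.001,0,0,0,0,0,-1],[-0.001,0,0,0,0,0,-1]]'; sh s.sh
```

```text
clock: 23.2
tool_pos: [0.5146, -0.1437, 0.0856]
orientation: [-180.0, 0.0, -93.5]
force: [-0.2, 0.5, -0.7]
opening: 0.0214
 clk 23.2 pos [ 514.56 -143.75   85.6 ] rpy [-180.      0.    -93.51] F [-0.2  0.5 -0.7] M [ 0.02  0.1  -0.  ]
```

```bash
python3 -m pendant '[[-0.001,0,0,0,0,0,-1],[-0.001,0,0,0,0,0,-1]]'; sh s.sh
```

```text
clock: 23.45
tool_pos: [0.5146, -0.1427, 0.0856]
orientation: [180.0, 0.0, -93.5]
force: [0.3, -0.8, -2.2]
opening: 0.0215
 clk 23.45 pos [ 514.62 -142.74   85.59] rpy [180.     0.   -93.51] F [ 0.3 -0.8 -2.2] M [ 0.    0.08 -0.03]
```

```bash
python3 -m pendant '[[-0.001,0,0,0,0,0,-1],[-0.002,0,0,0,0,0,-1],[-0.003,0,0,0,0,0,-1]]'; sh s.sh
```

```text
clock: 23.82
tool_pos: [0.5148, -0.1397, 0.0856]
orientation: [180.0, 0.0, -93.5]
force: [0.3, -0.5, -1.3]
opening: 0.0221
 clk 23.825 pos [ 514.83 -139.73   85.6 ] rpy [180.     0.   -93.51] F [ 0.3 -0.5 -1.3] M [-0.15  0.06  0.  ]
```

```bash
python3 -m pendant '[[-0.001,0,0,0,0,0,-1],[-0.002,0,0,0,0,0,-1],[-0.003,0,0,0,0,0,-1]]'; sh s.sh
```

```text
clock: 24.2
tool_pos: [0.515, -0.1367, 0.0856]
orientation: [180.0, 0.0, -93.5]
force: [-0.6, -0.6, -1.7]
opening: 0.0219
 clk 24.2 pos [ 515.   -136.71   85.59] rpy [180.     0.   -93.51] F [-0.6 -0.6 -1.7] M [-0.13  0.05  0.02]
```

```bash
python3 -m pendant '[[-0.001,0,0,0,0,0,-1],[-0.002,0,0,0,0,0,-1],[-0.003,0,0,0,0,0,-1]]'; sh s.sh
```

```text
clock: 24.58
tool_pos: [0.5152, -0.1337, 0.0856]
orientation: [180.0, -0.0, -93.5]
force: [-0.2, -0.1, -1.5]
opening: 0.0216
 clk 24.575 pos [ 515.16 -133.75   85.57] rpy [180.    -0.   -93.51] F [-0.2 -0.1 -1.5] M [-0.12  0.12 -0.  ]
```

```bash
python3 -m pendant '[[-0.0015,0,0.0003,0,0,0,-1],[-0.003,0,0.0003,0,0,0,-1],[-0.0045,0,0.0003,0,0,0,-1]]'; sh s.sh
```

```text
clock: 24.95
tool_pos: [0.5155, -0.1292, 0.0853]
orientation: [-180.0, 0.0, -93.5]
force: [-0.3, 0.2, -1.2]
opening: 0.0214
 clk 24.95 pos [ 515.52 -129.18   85.34] rpy [-179.99    0.    -93.51] F [-0.3  0.2 -1.2] M [0.04 0.13 0.  ]
```

```bash
python3 -m pendant '[[-0.0015,0,0,0,0,0,-1],[-0.003,0,0,0,0,0,-1]]'; sh s.sh
```

```text
clock: 25.2
tool_pos: [0.5157, -0.1262, 0.0853]
orientation: [-180.0, 0.0, -93.5]
force: [0.4, -0.4, -0.7]
opening: 0.0219
 clk 25.2 pos [ 515.67 -126.19   85.3 ] rpy [-180.      0.    -93.51] F [ 0.4 -0.4 -0.7] M [-0.    0.08 -0.03]
```

```bash
python3 -m pendant '[[-0.0015,0,0,0,0,0,-1],[-0.003,0,0,0,0,0,-1]]'; sh s.sh
```

```text
clock: 25.45
tool_pos: [0.5158, -0.1232, 0.0853]
orientation: [-180.0, 0.0, -93.5]
force: [-0.4, -1.1, -1.1]
opening: 0.0216
 clk 25.45 pos [ 515.84 -123.21   85.29] rpy [-180.      0.    -93.51] F [-0.4 -1.1 -1.1] M [0.05 0.08 0.01]
```

```bash
python3 -m pendant '[[-0.001,0,0,0,0,0,-1],[-0.002,0,0,0,0,0,-1]]'; sh s.sh
```

```text
clock: 25.7
tool_pos: [0.5159, -0.1212, 0.0853]
orientation: [180.0, 0.0, -93.5]
force: [0.3, -0.7, -1.4]
opening: 0.0218
 clk 25.7 pos [ 515.94 -121.24   85.27] rpy [180.     0.   -93.51] F [ 0.3 -0.7 -1.4] M [ 0.05  0.08 -0.01]
```

```bash
python3 -m pendant '[[-0.001,0,0,0,0,0,-1],[-0.002,0,0,0,0,0,-1]]'; sh s.sh
```

```text
clock: 25.95
tool_pos: [0.5161, -0.1193, 0.0853]
orientation: [-180.0, 0.0, -93.5]
force: [1.3, -0.5, -0.7]
opening: 0.0217
 clk 25.95 pos [ 516.1  -119.28   85.31] rpy [-180.      0.    -93.51] F [ 1.3 -0.5 -0.7] M [-0.03  0.05  0.03]
```

```bash
python3 -m pendant '[[-0.001,0,0,0,0,0,-1],[-0.002,0,0,0,0,0,-1]]'; sh s.sh
```

```text
clock: 26.2
tool_pos: [0.5161, -0.1173, 0.0853]
orientation: [180.0, -0.0, -93.5]
force: [0.3, -0.0, -0.8]
opening: 0.0216
 clk 26.2 pos [ 516.15 -117.27   85.28] rpy [179.99  -0.   -93.51] F [ 0.3 -0.  -0.8] M [0.04 0.06 0.03]
```

```bash
python3 -m pendant '[[-0.001,0,0,0,0,0,-1],[-0.002,0,0,0,0,0,-1]]'; sh s.sh
```

```text
clock: 26.45
tool_pos: [0.5163, -0.1153, 0.0853]
orientation: [180.0, 0.0, -93.5]
force: [-0.3, 0.4, -0.8]
opening: 0.022
 clk 26.45 pos [ 516.31 -115.27   85.29] rpy [180.     0.   -93.51] F [-0.3  0.4 -0.8] M [-0.01  0.08  0.03]
```

```bash
python3 -m pendant '[[-0.001,0,0,0,0,0,-1],[-0.002,0,0,0,0,0,-1]]'; sh s.sh
```

```text
clock: 26.7
tool_pos: [0.5164, -0.1133, 0.0853]
orientation: [180.0, 0.0, -93.5]
force: [-0.3, 0.8, -0.3]
opening: 0.0214
 clk 26.7 pos [ 516.43 -113.25   85.28] rpy [180.     0.   -93.51] F [-0.3  0.8 -0.3] M [0.02 0.12 0.05]
```

```bash
python3 -m pendant '[[-0.001,0,0,0,0,0,-1],[-0.002,0,0,0,0,0,-1]]'; sh s.sh
```

```text
clock: 26.95
tool_pos: [0.5166, -0.1113, 0.0853]
orientation: [-180.0, -0.0, -93.5]
force: [0.5, 0.1, -0.2]
opening: 0.0219
 clk 26.95 pos [ 516.59 -111.27   85.29] rpy [-180.     -0.    -93.51] F [ 0.5  0.1 -0.2] M [0.09 0.08 0.01]
```

```bash
python3 -m pendant '[[-0.001,0,0,0,0,0,-1],[-0.0015,0,0,0,0,0,-1]]'; sh s.sh
```

```text
clock: 27.2
tool_pos: [0.5164, -0.1104, 0.0853]
orientation: [180.0, -0.1, -93.5]
force: [0.1, -7.1, -1.2]
opening: 0.022
 clk 27.2 pos [ 516.45 -110.41   85.34] rpy [ 1.7997e+02 -5.0000e-02 -9.3500e+01] F [ 0.1 -7.1 -1.2] M [-2.42  0.11 -0.03]
```

```bash
python3 -m pendant '[[-0.001,0,0,0,0,0,-1],[-0.0015,0,0,0,0,0,-1]]'; sh s.sh
```

```text
clock: 27.45
tool_pos: [0.5164, -0.1094, 0.0854]
orientation: [180.0, -0.1, -93.5]
force: [0.0, -8.3, -0.4]
opening: 0.0218
 clk 27.45 pos [ 516.36 -109.43   85.36] rpy [ 1.7996e+02 -8.0000e-02 -9.3520e+01] F [ 0.  -8.3 -0.4] M [-3.04  0.11 -0.13]
```

```bash
python3 -m pendant '[[-0.001,0,0,0,0,0,-1],[-0.0015,0,0,0,0,0,-1]]'; sh s.sh
```

```text
clock: 27.7
tool_pos: [0.5164, -0.108, 0.0854]
orientation: [180.0, -0.1, -93.5]
force: [-0.8, -7.7, -0.7]
opening: 0.022
 clk 27.7 pos [ 516.44 -107.96   85.36] rpy [ 1.7995e+02 -8.0000e-02 -9.3520e+01] F [-0.8 -7.7 -0.7] M [-2.88  0.09 -0.04]
```

```bash
python3 -m pendant '[[-0.001,0,0,0,0,0,-1],[-0.002,0,0,0,0,0,-1],[-0.003,0,0,0,0,0,-1],[-0.004,0,0,0,0,0,-1]]'; sh s.sh
```

```text
clock: 28.2
tool_pos: [0.5167, -0.104, 0.0853]
orientation: [180.0, -0.1, -93.5]
force: [-0.9, -9.1, -1.2]
opening: 0.0219
 clk 28.2 pos [ 516.66 -103.98   85.34] rpy [ 1.7995e+02 -8.0000e-02 -9.3520e+01] F [-0.9 -9.1 -1.2] M [-2.97  0.16 -0.05]
```

```bash
python3 -m pendant '[[-0.001,0,0,0,0,0,-1],[-0.002,0,0,0,0,0,-1],[-0.003,0,0,0,0,0,-1],[-0.004,0,0,0,0,0,-1]]'; sh s.sh
python3 - <<'E'
from h import *
s=shot("side","side10"); crop(s,"sc11",240,300,160,230,10)
E
```

```text
clock: 28.7
tool_pos: [0.5169, -0.0999, 0.0853]
orientation: [180.0, -0.1, -93.5]
force: [0.2, -7.1, -0.3]
opening: 0.0219
 clk 28.7 pos [516.92 -99.91  85.33] rpy [ 1.7995e+02 -8.0000e-02 -9.3520e+01] F [ 0.2 -7.1 -0.3] M [-2.71  0.15 -0.04]
```

View pics/sc11.png

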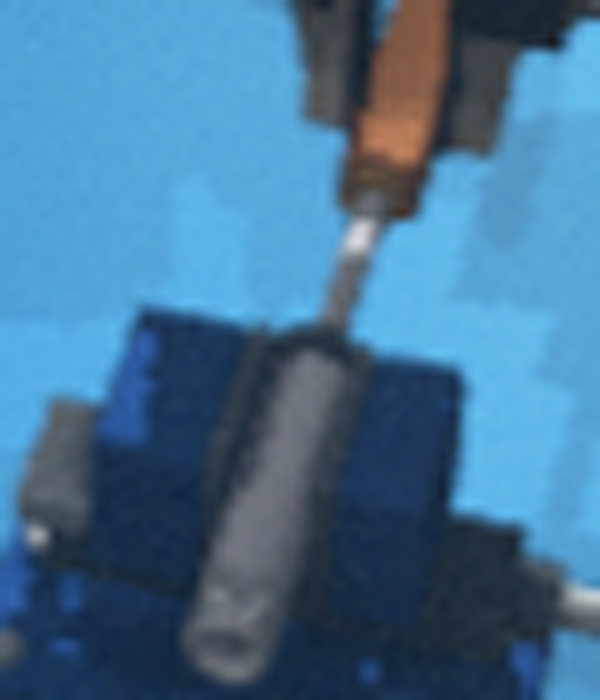

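```bash
python3 -m pendant '[[-0.001,0,0,0,0,0,-1],[-0.002,0,0,0,0,0,-1],[-0.003,0,0,0,0,0,-1],[-0.004,0,0,0,0,0,-1],[-0.005,0,0,0,0,0,-1]]'; sh s.sh
```

```text
clock: 29.38
tool_pos: [0.5173, -0.0948, 0.0853]
orientation: [180.0, -0.1, -93.5]
force: [-0.6, -6.2, -0.4]
opening: 0.0218
 clk 29.375 pos [517.26 -94.83  85.33] rpy [ 1.7996e+02 -7.0000e-02 -9.3520e+01] F [-0.6 -6.2 -0.4] M [-2.53  0.16 -0.09]
```

```bash
python3 -m pendant '[[-0.001,0,0,0,0,0,-1],[-0.002,0,0,0,0,0,-1],[-0.003,0,0,0,0,0,-1],[-0.004,0,0,0,0,0,-1],[-0.005,0,0,0,0,0,-1]]'; sh s.sh
```

```text
clock: 30.0
tool_pos: [0.5175, -0.0898, 0.0853]
orientation: [180.0, -0.1, -93.5]
force: [0.3, -7.9, -0.1]
opening: 0.0219
 clk 30.0 pos [517.54 -89.76  85.31] rpy [ 1.7995e+02 -6.0000e-02 -9.3520e+01] F [ 0.3 -7.9 -0.1] M [-2.3   0.17 -0.  ]
```

```bash
python3 -m pendant '[[-0.001,0,0,0,0,0,-1],[-0.002,0,0,0,0,0,-1],[-0.003,0,0,0,0,0,-1],[-0.004,0,0,0,0,0,-1],[-0.005,0,0,0,0,0,-1]]'; sh s.sh
```

```text
clock: 30.62
tool_pos: [0.5179, -0.0847, 0.0853]
orientation: [180.0, -0.1, -93.5]
force: [-0.3, -6.6, 0.0]
opening: 0.0217
 clk 30.625 pos [517.86 -84.68  85.31] rpy [ 1.7996e+02 -6.0000e-02 -9.3520e+01] F [-0.3 -6.6  0. ] M [-2.12  0.16  0.02]
```

```bash
python3 -m pendant '[[-0.001,0,0,0,0,0,-1],[-0.002,0,0,0,0,0,-1],[-0.003,0,0,0,0,0,-1],[-0.004,0,0,0,0,0,-1],[-0.005,0,0,0,0,0,-1]]'; sh s.sh
```

```text
clock: 31.25
tool_pos: [0.5182, -0.0796, 0.0853]
orientation: [180.0, -0.1, -93.5]
force: [0.7, -5.0, -0.4]
opening: 0.0215
 clk 31.25 pos [518.16 -79.59  85.28] rpy [ 1.7996e+02 -5.0000e-02 -9.3520e+01] F [ 0.7 -5.  -0.4] M [-1.89  0.16 -0.01]
```

```bash
python3 -m pendant '[[-0.001,0,0,0,0,0,-1],[-0.002,0,0,0,0,0,-1],[-0.003,0,0,0,0,0,-1],[-0.004,0,0,0,0,0,-1]]'; sh s.sh
python3 - <<'E'
from h import *
s=shot("side","side11"); crop(s,"sc12",230,310,160,300,5)
E
```

```text
clock: 31.75
tool_pos: [0.5185, -0.0752, 0.0853]
orientation: [180.0, -0.0, -93.5]
force: [0.1, -4.7, -0.5]
opening: 0.0217
 clk 31.75 pos [518.54 -75.19  85.26] rpy [ 1.7997e+02 -2.0000e-02 -9.3520e+01] F [ 0.1 -4.7 -0.5] M [-1.6   0.27  0.01]
```

View pics/sc12.png

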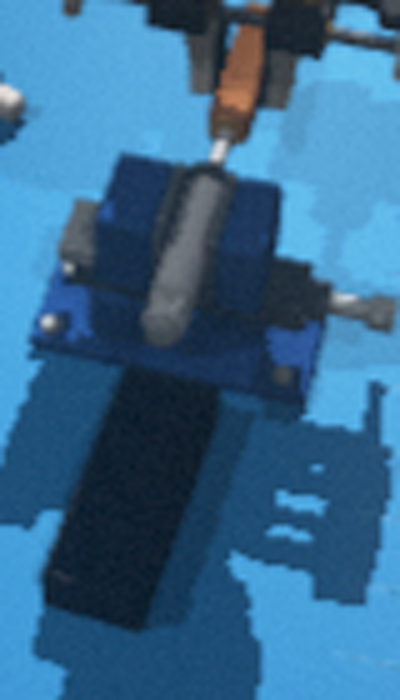

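```bash
python3 -m pendant '[[-0.001,0,0,0,0,0,-1],[-0.002,0,0,0,0,0,-1],[-0.003,0,0,0,0,0,-1],[-0.004,0,0,0,0,0,-1]]'; sh s.sh
python3 - <<'E'
from h import *
s=shot("side","side12"); crop(s,"sc13",230,310,160,300,5)
E
```

```text
clock: 32.3
tool_pos: [0.519, -0.0708, 0.0853]
orientation: [180.0, -0.0, -93.5]
force: [-0.4, -4.6, -0.9]
opening: 0.0218
 clk 32.3 pos [519.   -70.83  85.28] rpy [179.99  -0.   -93.51] F [-0.4 -4.6 -0.9] M [-1.54  0.27  0.08]
```

View pics/sc13.png

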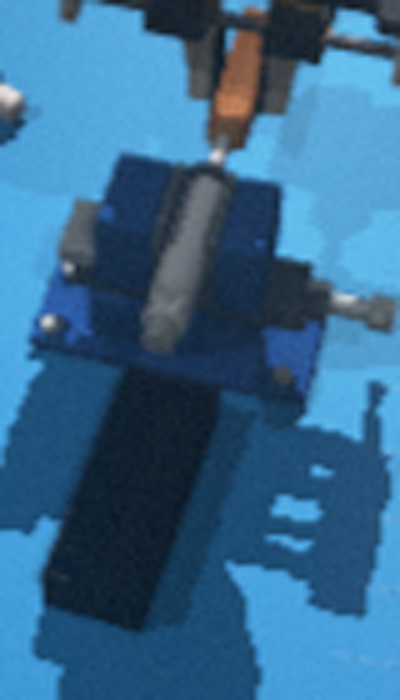

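```bash
python3 -m pendant '[[-0.001,0,0,0,0,0,-1],[-0.002,0,0,0,0,0,-1],[-0.003,0,0,0,0,0,-1]]'; sh s.sh
```

```text
clock: 32.72
tool_pos: [0.519, -0.0683, 0.0853]
orientation: [180.0, -0.0, -93.5]
force: [-0.7, -6.7, -0.2]
opening: 0.0218
 clk 32.725 pos [518.98 -68.34  85.26] rpy [ 1.7997e+02 -3.0000e-02 -9.3520e+01] F [-0.7 -6.7 -0.2] M [-2.18  0.28  0.01]
```

```bash
python3 -m pendant '[[-0.001,0,0,0,0,0,-1],[-0.002,0,0,0,0,0,-1],[-0.002,0,0,0,0,0,-1]]'; sh s.sh
python3 - <<'E'
from h import *
s=shot("side","side13"); crop(s,"sc14",230,310,160,300,5)
E
```

```text
clock: 33.1
tool_pos: [0.5196, -0.0655, 0.0853]
orientation: [-180.0, 0.0, -93.5]
force: [0.3, 0.3, -0.5]
opening: 0.0216
 clk 33.1 pos [519.62 -65.46  85.33] rpy [-1.7997e+02  3.0000e-02 -9.3500e+01] F [ 0.3  0.3 -0.5] M [ 0.1  0.1 -0. ]
```

View pics/sc14.png

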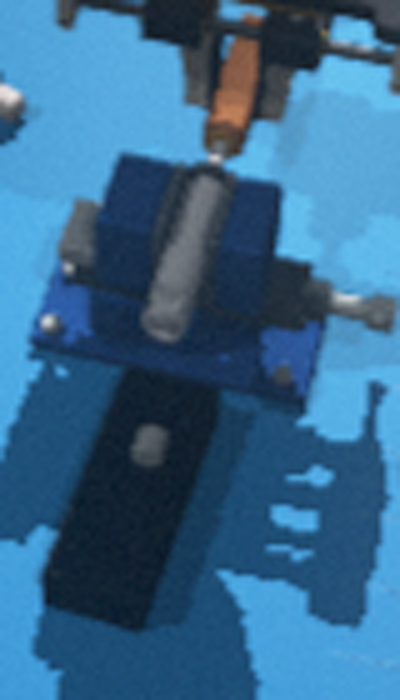

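```bash
python3 -m pendant '[[0.005,0,0,0,0,0,-1],[0.010,0,0,0,0,0,-1],[0.015,0,0,0,0,0,-1],[0.02,0,0,0,0,0,-1],[0.025,0,0,0,0,0,-1]]'; sh s.sh
```

```text
clock: 33.78
tool_pos: [0.5178, -0.0913, 0.0853]
orientation: [180.0, -0.0, -93.5]
force: [-1.1, 0.9, -1.8]
opening: 0.0219
 clk 33.775 pos [517.78 -91.32  85.3 ] rpy [180.    -0.   -93.52] F [-1.1  0.9 -1.8] M [-0.06  0.09 -0.01]
```

```bash
python3 -m pendant '[[0.008,0,0,0,0,0,-1],[0.016,0,0,0,0,0,-1],[0.024,0,0,0,0,0,-1],[0.032,0,0,0,0,0,-1],[0.04,0,0,0,0,0,-1]]'; sh s.sh
```

```text
clock: 34.4
tool_pos: [0.5153, -0.1314, 0.0853]
orientation: [180.0, -0.0, -93.5]
force: [-0.6, -0.1, -0.9]
opening: 0.0221
 clk 34.4 pos [ 515.33 -131.39   85.28] rpy [180.    -0.   -93.52] F [-0.6 -0.1 -0.9] M [ 0.03  0.12 -0.02]
```

```bash
python3 -m pendant '[[0.01,0,0,0,0,0,-1],[0.02,0,0,0,0,0,-1],[0.03,0,0,0,0,0,-1],[0.04,0,0,0,0,0,-1],[0.055,0,0,0,0,0,-1],[0.075,0,0,0,0,0,-1],[0.1,0,0,0,0,0,-1],[0.1,0,0,0,0,0,-1]]'; sh s.sh
```

```text
clock: 35.4
tool_pos: [0.5089, -0.2324, 0.0851]
orientation: [180.0, -0.0, -93.6]
force: [-0.6, 0.5, -0.2]
opening: 0.022
 clk 35.4 pos [ 508.92 -232.38   85.12] rpy [ 1.7999e+02 -1.0000e-02 -9.3630e+01] F [-0.6  0.5 -0.2] M [0.04 0.14 0.05]
```

```bash
python3 -m pendant '[[0,0,0.04,0,0,0,-1],[0,0,0.065,0,0,0,-1],[0,0,0.076,0,0,0,-1],[0,0,0.0785,0,0,0,-1],[0,0,0.0785,0,0,0,-1]]'; sh s.sh
```

```text
clock: 36.02
tool_pos: [0.5099, -0.2307, 0.0075]
orientation: [-179.9, -0.0, -93.5]
force: [1.1, 0.2, 0.7]
opening: 0.0216
 clk 36.025 pos [ 509.86 -230.67    7.49] rpy [-1.7994e+02 -1.0000e-02 -9.3500e+01] F [1.1 0.2 0.7] M [0.01 0.09 0.03]
```

```bash
python3 -m pendant '[[0,0,0.001,0,0,0,-1],[0,0,0.001,0,0,0,-1]]'; sh s.sh;python3 -m pendant '[[0,0,0.001,0,0,0,-1],[0,0,0.001,0,0,0,-1]]'; sh s.sh
```

```text
clock: 36.28
tool_pos: [0.5096, -0.2306, 0.0064]
orientation: [-179.9, -0.0, -93.5]
force: [-0.5, -1.1, -1.3]
opening: 0.0219
 clk 36.275 pos [ 509.61 -230.61    6.39] rpy [-179.94   -0.    -93.51] F [-0.5 -1.1 -1.3] M [-0.04  0.16 -0.01]
clock: 36.52
tool_pos: [0.5092, -0.2306, 0.0048]
orientation: [-180.0, 0.0, -93.5]
force: [0.4, 0.4, -0.3]
opening: 0.0218
 clk 36.525 pos [ 509.21 -230.61    4.82] rpy [-180.      0.    -93.51] F [ 0.4  0.4 -0.3] M [-0.04  0.08  0.04]
```

```bash
python3 -m pendant '[[0,0,0.0005,0,0,0,-1],[0,0,0.0005,0,0,0,-1],[0,0,0.0005,0,0,0,-0.3],[0,0,0.0005,0,0,0,0.2],[0,0,0.0005,0,0,0,0.2],[0,0,0.0005,0,0,0,0.2]]'; sh s.sh; python3 -m pendant '[[0,0,-0.02,0,0,0,0.2],[0,0,-0.06,0,0,0,0.2],[0,0,-0.12,0,0,0,0.2],[0,0,-0.18,0,0,0,0.2],[0.08,0,-0.22,0,0,0,0.2],[0.14,0,-0.22,0,0,0,0.2],[0.2,0,-0.22,0,0,0,0.2],[0.26,0,-0.22,0,0,0,0.2],[0.3,0,-0.22,0,0,0,0.2],[0.3,0,-0.22,0,0,0,0.2],[0.3,0,-0.22,0,0,0,0.2]]'
python3 - <<'E'
from h import *
st(); t=shot("top","topF"); s=shot("side","sideF"); crop(s,"scF",220,320,130,300,4.5)
E
```

```text
clock: 37.28
tool_pos: [0.5093, -0.2306, 0.0043]
orientation: [-180.0, -0.0, -93.5]
force: [0.2, 0.1, -1.2]
opening: 0.0512
 clk 37.275 pos [ 509.27 -230.61    4.32] rpy [-180.     -0.    -93.51] F [ 0.2  0.1 -1.2] M [ 0.07  0.08 -0.01]
clock: 38.65
tool_pos: [0.4904, -0.5301, 0.2235]
orientation: [179.9, 0.0, -93.6]
force: [-1.0, 0.6, 1.1]
opening: 0.0525
 clk 38.65 pos [ 490.41 -530.1   223.5 ] rpy [ 1.7995e+02  5.0000e-02 -9.3570e+01] F [-1.   0.6  1.1] M [ 0.05  0.11 -0.  ]
```

View pics/topF.png

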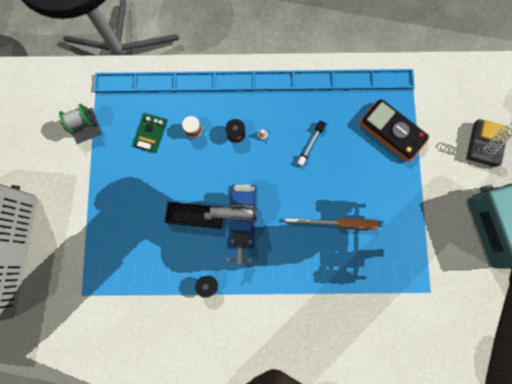

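View pics/sideF.png

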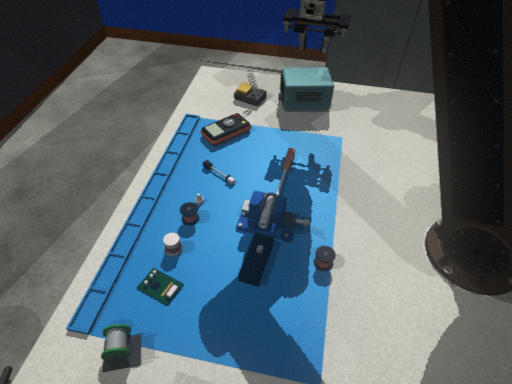

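Run:
```python
from h import *
t=load("topF");s=load("sideF"); crop(t,"tcF",155,275,180,250,6); crop(s,"scF",230,310,170,300,4.5)
for nm in("top0","top6","topF"):
    g=load(nm)["image"][...,2]
    for r in(211,212): print(nm,r,g[r,200:216],g[r+2,248:264])
```

```text
top0 211 [ 39  36  41  41  42  41  36  41  37  76 152 206 216 209 205 195] [220 221 222 210 173 117  86  89  98  93  60  44  47  46  58  54]
top0 212 [ 41  40  37  38  35  40  42  33  40  68 148 203 205 201 197 194] [217 216 214 192 142  97  78  85  90  89  59  43  43  49  51  58]
top6 211 [ 26  18  23  23  25  23  19  27  18  43 103 141 150 147 148 136] [152 151 155 153 136  97  63  59  61  57  32  28  29  30  36  40]
top6 212 [ 19  22  19  21  17  21  22  19  19  50  98 139 143 140 134 129] [146 147 147 143 130  99  65  60  55  53  32  23  32  25  36  34]
topF 211 [ 16  20  21  26  20  25  30  25  25  54  97 134 129 127 133 131] [157 162 182 197 169 110  83  82  80  61  50  48  47  49  54  57]
topF 212 [ 18  17  15  24  35  52  61  60  65  73 102 131 129 127 125 126] [133 143 146 150 130  80  60  82  78  63  50  41  48  53  54  59]
```

View pics/tcF.png

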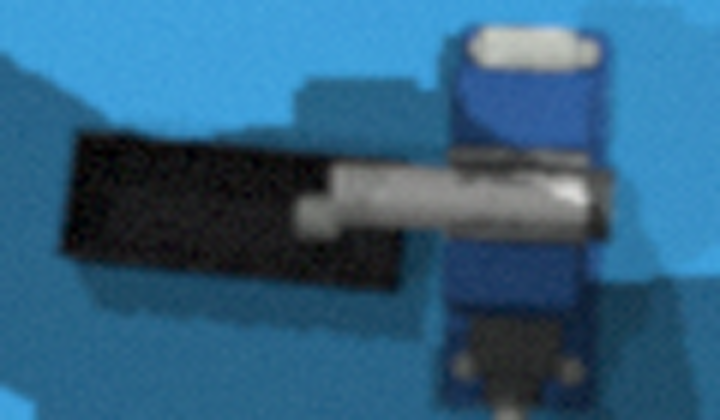

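View pics/scF.png

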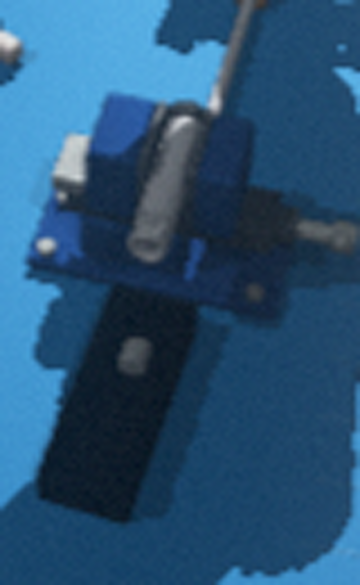

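```bash
python3 -m pendant '[[0,0,0,0,0,0,0.2],[0,0,0,0,0,0,0.2],[0,0,0,0,0,0,0.2]]'
python3 - <<'E'
from h import *
a=load("top0")["image"];b=load("topF")["image"]
H=lambda x:cv2.cvtColor(x,cv2.COLOR_BGR2GRAY)
for n,(x0,x1,y0,y1) in dict(board=(128,175,105,160),jar=(176,210,108,145),spool=(222,250,115,147),nozzle=(254,272,125,142),plunger=(292,332,115,170),meter=(355,432,95,165),spoolb=(190,222,272,302)).items():
    print(n,cv2.phaseCorrelate(H(a)[y0:y1,x0:x1].astype(np.float32),H(b)[y0:y1,x0:x1].astype(np.float32)))
print(ctrl.close_job());
E
```

```text
clock: 39.12
tool_pos: [0.4911, -0.5296, 0.2246]
orientation: [-180.0, -0.0, -93.5]
force: [-0.7, 0.5, 0.4]
opening: 0.0527
board ((0.009778191213353438, 0.04205638806202572), 1.0062826838758256)
jar ((0.01407391508312017, 0.15754857490461305), 0.9590210442741712)
spool ((-0.05382465095055444, 0.11705480782256394), 0.951333187147975)
nozzle ((-0.12797027843826747, -0.22089728697740618), 0.9872905479537116)
plunger ((0.06270566718682957, -0.009935025690420929), 0.9876407905419667)
meter ((0.00200871290406468, -0.013830164780387122), 0.9985857741700278)
spoolb ((0.12905236346360383, -0.2612026749679188), 0.8573377937078476)
the job is handed in; nothing more can be done
None
```

The job is done and handed in at about 39 s: the slug is out of the barrel and lying in the tray. I stood the tray under the plain end and found the bore centre by touching its walls. The crust blocked the rod along the bottom, so I passed it along the top. The slug then pushed through with readings of about 5–9 N. After that I drew the rod out and laid it on the bench.

- **Slug and rod:** the last pictures show the slug in the tray, the rod flat on the bench in front of the vice, and the gripper clear of everything.
- **Barrel:** its plain end is at the same image column (209.8) as at the start, so any slip is below what the pictures can show (about 1 mm). One probing step against the crust reached 10.9 N. The tool crept 0.8 mm on that step, which was closer to the 12 N limit than I intended.
- **Other items:** all seven stayed within 0.3 px of where they began. The largest reading was the spool nearest the robot, whose match was also the weakest (0.86), probably from changed shadows.
- **Disagreements and slips:**
  - The cameras put the bore axis about 3 mm lower than the touch readings did; I used the touch readings.
  - I also typed one sideways shift with the wrong sign while carrying the rod. It touched nothing and I corrected it straight away.

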